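Sort pot lids with a step gauge

ROBOT

A 6-joint arm with a two-finger parallel gripper is mounted at the origin on the work surface. World frame = base frame: x ahead of the robot, y to its left, z up, the work surface at z = 0. Lengths are in m, angles in rad, forces in N, time in s.
With the tool pointing down it reaches from about 0.325 to 0.85 m from the base axis. Payload 4.4 kg.
Tool frame: the origin (TCP) lies on the centre line of the jaws, within the pads' length; the fingertips stand 22 mm ahead of it and the grasp point (between the pads) lies 3 mm ahead of it (tip_extent is the distance from the TCP to the fingertips, in m); z points along the fingers, y is the line along which they close (so a half turn about z gives the same grasp; the last joint's range is limited). The gripper opens to 94 mm and grips with 3 to 60 N. Pads are 16 mm wide; open, the fingers measure 119 mm over their backs; the gripper's body (75 mm by 177 mm) begins 78 mm behind the grasp point.
Start: joints at [1.063, 0.207, 1.542, -0, 1.393, -0.15], TCP at [0.201, 0.539, 0.199] pointing down, gripper open.
Joint ranges: [-2.73, 2.73], [-0.86, 2.22], [0.23, 2.46], [-1.11, 4.25], [0.08, 2.63], [-2.82, 2.82]. Speed limits (rad/s): [2.79, 2.79, 3.14, 3.14, 3.14, 3.14].

INTERFACE

Orientations are given as a rotation vector (axis times angle).
In Python, from plant import * gives the robot as it stands.
- The arm moves only by the tool apply_moves, never from a script. Its argument "plan" is a list of rows, each a list of 7 numbers: the turn, a rotation vector about the tool's x, y, z in degrees, then the shift along the tool's x, y, z in cm, then the finger opening in cm, from 0 to 9.4. A call has 1 to 8 rows; each row shifts and turns the commanded pose from where the row before left it, along the tool's axes as they then stand; what a row does not reach is not made up. A row lasts 1/12 s, in which the tool goes at most 41.7 mm and 7.16 degrees, less where a joint would pass 70% of its speed; a pose out of reach is approached as far as the arm can. A call is refused whole if a number of a shift passes 4.17 or a number of a turn 7.16, either way. A call with a gripper value outside its range is refused whole. The fingers move at their own pace and stop on an object; the grip force is fixed at half the most. Time passes only in rows, so rows that do not move let the fingers close. It gives the time, the measured TCP pose, the force, the opening and the grip force at its end, in the units of the state.
- read_state(): the state, without advancing time (a new reading comes with each control period).
- read_camera(name): name is "side" or "top"; returns a dict with "color" (384x512x3 uint8, blue, green, red), "depth" (384x512 float32, m along the optical axis (not along the pixel's ray), 0 where there is no reading), "fx", "fy", "cx", "cy" (pixels), "extrinsics" (4x4, takes a point from world to camera coordinates). Camera axes: x right, y up, looking along -z (the intrinsics and any distortion apply to the point x, -y, -z); pixel columns grow to the right and rows downward; lengths in m; the calibration is good to about 2 mm. A picture is of the moment at which its call begins.
- sign_off(): hands the job in; it is judged then, once.
The state is a dict: "clock": time; "q": joint angles; "qd": joint speeds; "effort": joint torques, N m; "ee_pos": TCP position; "tcp_rot": TCP orientation; "contact_force": force on the tool from outside, world axes, zero at the start; "torque": the same for the moment, N m; "grip_width": finger opening in m; "grip_force": force on a finger pad.
Only numpy, scipy, OpenCV 4.12 (cv2) and the standard library are available. Lean on these libraries where they do the work, as an engineer would, in place of code of your own. Each camera call takes 0.05 s, during which the arm holds its last target. There are 200 camera calls.

TASK

These pot lids came out of the kiln unchecked: slide the foot of each one along the lane of the metal step gauge, starting in its wide bay, and sort them by where they stop. A lid that will not enter the first gap is too big and goes in the dark grey plastic tub, one that passes the first gap but is stopped by the second is right and goes on the rimmed wooden board, and one that passes through both is too small and goes in the carton. Leave every lid standing upright on its foot, flat on the floor of its tray, and do not disturb the jars, the sponge or the marker.

Things in the scene. Friction and masses are not known exactly. Their poses are not given: they have to be found in the camera images.
- gauge: step gauge, fixed: steel base 184 x 104 mm, 6 mm thick, with aluminium walls on it up to 26 mm above the table. They leave a straight lane along its x axis, centred on y = 0, open at both ends: entry bay 70 mm wide from x = -90 to -20 mm, first gap 57 mm wide to +35 mm, second gap 47 mm wide to +90 mm. Lids' brims pass over the walls. Origin: centre of the underside.
- gauge_step1 (a point): mouth of the first gap (57 mm), mid-lane, on the top of the base plate (6 mm above the table), gauge x = -20 mm. Steps are square and rigid: a 62 mm foot jams on the corners with its centre about 12 mm before this point; 52 and 42 mm feet pass freely.
- gauge_step2 (a point): mouth of the second gap (47 mm), mid-lane, on the top of the base plate, gauge x = +35 mm. A 52 mm foot jams on the corners with its centre about 11 mm before this point; a 42 mm foot passes freely and meets no stop.
- board: thick dark wooden board with a low rim, for the right lids: floor 18 mm above the table, rim 24 mm above the table. Fixed. Outside 200 mm along its x, 110 mm along its y; inside 190 x 100 mm, so two lids fit side by side along x (centres about 50 mm either side of the middle). Origin: centre of its underside on the table.
- tub: shallow dark grey plastic tub with a lug at each short end (10 mm further out), for the too-big lids: floor 4 mm above the table, walls to 26 mm. Fixed. Outside 200 mm along its x, 110 mm along its y; inside 190 x 100 mm, so two lids fit side by side along x (centres about 50 mm either side of the middle). Origin: centre of its underside on the table.
- carton: shallow cardboard carton with a short open flap at each short end, for the too-small lids: floor 8 mm above the table, walls to 30 mm. Fixed. Outside 200 mm along its x, 110 mm along its y; inside 190 x 100 mm, so two lids fit side by side along x (centres about 50 mm either side of the middle). Origin: centre of its underside on the table.
- lid_1: white ceramic pot lid, 0.2-0.3 kg, standing on its foot; its number says nothing of its size. Round foot 30 mm high, 42, 52 or 62 mm across (hidden from above); brim 80 mm across, from 30 to 38 mm up; dome to 52 mm; straight round knob 24 mm across from 52 to 95 mm (grip it). Origin: centre of the foot's underside, z up. None from the start if absent.
- lid_2: white ceramic pot lid, 0.2-0.3 kg, standing on its foot; its number says nothing of its size. Round foot 30 mm high, 42, 52 or 62 mm across (hidden from above); brim 80 mm across, from 30 to 38 mm up; dome to 52 mm; straight round knob 24 mm across from 52 to 95 mm (grip it). Origin: centre of the foot's underside, z up. None from the start if absent.
- lid_3: white ceramic pot lid, 0.2-0.3 kg, standing on its foot; its number says nothing of its size. Round foot 30 mm high, 42, 52 or 62 mm across (hidden from above); brim 80 mm across, from 30 to 38 mm up; dome to 52 mm; straight round knob 24 mm across from 52 to 95 mm (grip it). Origin: centre of the foot's underside, z up. None from the start if absent.
- lid_4: white ceramic pot lid, 0.2-0.3 kg, standing on its foot; its number says nothing of its size. Round foot 30 mm high, 42, 52 or 62 mm across (hidden from above); brim 80 mm across, from 30 to 38 mm up; dome to 52 mm; straight round knob 24 mm across from 52 to 95 mm (grip it). Origin: centre of the foot's underside, z up. None from the start if absent.
- lid_5: white ceramic pot lid, 0.2-0.3 kg, standing on its foot; its number says nothing of its size. Round foot 30 mm high, 42, 52 or 62 mm across (hidden from above); brim 80 mm across, from 30 to 38 mm up; dome to 52 mm; straight round knob 24 mm across from 52 to 95 mm (grip it). Origin: centre of the foot's underside, z up. None from the start if absent.
- lid_6: white ceramic pot lid, 0.2-0.3 kg, standing on its foot; its number says nothing of its size. Round foot 30 mm high, 42, 52 or 62 mm across (hidden from above); brim 80 mm across, from 30 to 38 mm up; dome to 52 mm; straight round knob 24 mm across from 52 to 95 mm (grip it). Origin: centre of the foot's underside, z up. None from the start if absent.
- jar_a: paint jar, 52 mm wide, 62 mm tall; bystander, origin under its centre
- jar_b: paint jar, 44 mm wide, 55 mm tall; bystander, origin under its centre
- jar_c: paint jar, 52 mm wide, 62 mm tall; bystander, origin under its centre
- sponge: yellow sponge block 90 x 60 x 30 mm; bystander, origin under its centre
- marker: marker pen 135 mm long, 18 mm thick, lying; bystander, origin under its middle
Not all that is in view belongs to the job. What is shaped like the lid_5 but green is not meant. What is shaped like the lid_1 but green is not meant.

How it is judged:
On the way:
1. a lid's foot has been put in the lane of the gauge (((x of lid_1 in the frame of gauge between -0.055 and 0.1 m and y of lid_1 in the frame of gauge between -0.012 and 0.012 m and z of lid_1 in the frame of gauge below 0.018 m) or (x of lid_2 in the frame of gauge between -0.055 and 0.1 m and y of lid_2 in the frame of gauge between -0.012 and 0.012 m and z of lid_2 in the frame of gauge below 0.018 m) or (x of lid_3 in the frame of gauge between -0.055 and 0.1 m and y of lid_3 in the frame of gauge between -0.012 and 0.012 m and z of lid_3 in the frame of gauge below 0.018 m) or (x of lid_4 in the frame of gauge between -0.055 and 0.1 m and y of lid_4 in the frame of gauge between -0.012 and 0.012 m and z of lid_4 in the frame of gauge below 0.018 m) or (x of lid_5 in the frame of gauge between -0.055 and 0.1 m and y of lid_5 in the frame of gauge between -0.012 and 0.012 m and z of lid_5 in the frame of gauge below 0.018 m) or (x of lid_6 in the frame of gauge between -0.055 and 0.1 m and y of lid_6 in the frame of gauge between -0.012 and 0.012 m and z of lid_6 in the frame of gauge below 0.018 m))), for 0.2 s.
At the end, for the whole second after the job is handed in: every lid present stands upright (within 0.12 rad) and at rest on the floor of its tray (within 6 mm of floor height, foot inside the walls): 52 mm feet on the wooden board, 62 mm feet in the grey tub, 42 mm feet in the carton (x of lid_1 in the frame of board between -0.078 and 0.078 m and y of lid_1 in the frame of board between -0.034 and 0.034 m and z of lid_1 in the frame of board between 0.012 and 0.024 m and angle between each of lid_1, lid_2, lid_3, lid_4, lid_5, lid_6's own z axis and vertical below 0.12 rad and linear speed of each of lid_1, lid_2, lid_3, lid_4, lid_5, lid_6 below 0.02 m/s and x of lid_2 in the frame of tub between -0.078 and 0.078 m and y of lid_2 in the frame of tub between -0.034 and 0.034 m and z of lid_2 in the frame of tub between -0.002 and 0.01 m and x of lid_3 in the frame of carton between -0.078 and 0.078 m and y of lid_3 in the frame of carton between -0.034 and 0.034 m and z of lid_3 in the frame of carton between 0.002 and 0.014 m and x of lid_4 in the frame of tub between -0.078 and 0.078 m and y of lid_4 in the frame of tub between -0.034 and 0.034 m and z of lid_4 in the frame of tub between -0.002 and 0.01 m and x of lid_5 in the frame of board between -0.078 and 0.078 m and y of lid_5 in the frame of board between -0.034 and 0.034 m and z of lid_5 in the frame of board between 0.012 and 0.024 m and x of lid_6 in the frame of carton between -0.078 and 0.078 m and y of lid_6 in the frame of carton between -0.034 and 0.034 m and z of lid_6 in the frame of carton between 0.002 and 0.014 m); the robot touches nothing.
It fails at once if the jar_a is moved by more than 40 mm (distance of jar_a from where it was at the start of the episode above 0.04 m).
It fails at once if the jar_b is moved by more than 40 mm (distance of jar_b from where it was at the start of the episode above 0.04 m).
It fails at once if the jar_c is moved by more than 40 mm (distance of jar_c from where it was at the start of the episode above 0.04 m).
It fails at once if the sponge is moved by more than 40 mm (distance of sponge from where it was at the start of the episode above 0.04 m).
It fails at once if the marker is moved by more than 40 mm (distance of marker from where it was at the start of the episode above 0.04 m).
Of lid_1, lid_2, lid_3, lid_4, lid_5, lid_6 only 4 to 6 are there at a start; the rules pass over those that are not, and their reading is None.
At some moment in a run one of lid_1, lid_2, lid_3, lid_4, lid_5, lid_6 may be knocked a few centimetres aside while the robot is not near it.
It also fails if it takes over 210 s, if anything falls off the work surface, if the arm or the gripper's body presses on something with over 40 N, if the wrist force passes 120 N, or if a joint passes its speed limit or range.

## Working session

There is one attempt and no reset: what is moved stays moved. The work goes in short steps, Python scripts to look and compute and a tool call to move; the robot and the scene stay as the last step left them, time stands still between calls to the robot, and variables do not carry over. Pictures are saved under pics/ and viewed, at most 14 in all, crops included, and the job is handed in when it is done.

Besides the shell and the picture viewer there is one more tool, called after "Emit:" as a command line: name --pt "numbers of a row" for each row, then --argument value for the rest. apply_moves: Moves the arm, as the interface text tells. Its arguments: {"type":"object","properties":{"plan":{"type":"array"}},"required":["plan"]}

```bash
ls; mkdir -p pics
cat > h.py <<'E'
from plant import *
import numpy as np, cv2
def cam(n,f=None):
    c=read_camera(n)
    if f: cv2.imwrite('pics/'+f,c['color'])
    np.savez('/tmp/%s.npz'%n,**c)
    return c
def pt(c,u,v,d=None):
    d=c['depth'][int(round(v)),int(round(u))] if d is None else d
    p=np.array([(u-c['cx'])/c['fx']*d,-(v-c['cy'])/c['fy']*d,-d,1])
    return (np.linalg.inv(c['extrinsics'])@p)[:3]
def atz(c,u,v,z):
    a=pt(c,u,v,0.01);b=pt(c,u,v,1.0)
    return a+(b-a)*(z-a[2])/(b[2]-a[2])
E
python3 - <<'E'
from h import *
for n in('top','side'):
    c=cam(n); cv2.imwrite('pics/%s0.png'%n,cv2.resize(c['color'],(800,600),interpolation=cv2.INTER_CUBIC))
    print(n,c['fx'],c['cx'],c['cy'],np.linalg.inv(c['extrinsics'])[:3].round(3).tolist(),[k for k in c])
s=read_state();print(s)
E
```

```text
pics
top 470.8467861265891 256.2959578513094 188.82213694738215 [[-0.005, 0.984, -0.175, 0.214], [-1.0, -0.005, 0.001, 0.088], [0.0, 0.175, 0.984, 1.401]] ['color', 'depth', 'fx', 'fy', 'cx', 'cy', 'extrinsics']
side 486.3285064383247 251.20130784948782 195.97262365061508 [[0.886, 0.246, -0.393, -0.176], [-0.463, 0.447, -0.765, -1.124], [-0.012, 0.86, 0.51, 0.865]] ['color', 'depth', 'fx', 'fy', 'cx', 'cy', 'extrinsics']
{'clock': 0.1, 'q': array([ 1.06349386e+00,  2.07345450e-01,  1.54278865e+00, -1.60829551e-05,
        1.39349526e+00, -1.50514905e-01]), 'qd': array([ 0.00071824, -0.00238806, -0.00291316, -0.00146333, -0.00088505,
        0.00128431]), 'effort': array([-2.54251690e-04, -3.71869469e+01, -2.82291842e+01,  7.00650760e-02,
        3.11960327e-02, -7.85983912e-05]), 'ee_pos': array([0.20049117, 0.53813097, 0.19811152]), 'tcp_rot': array([-5.57353959e-01, -3.09110218e+00,  3.03516872e-03]), 'contact_force': array([-0.21042277,  0.4258533 , -0.47868434]), 'torque': array([-0.0209844 ,  0.00579352, -0.01401367]), 'grip_force': 0.0, 'grip_width': 0.09398253057471793}
```

View pics/top0.png

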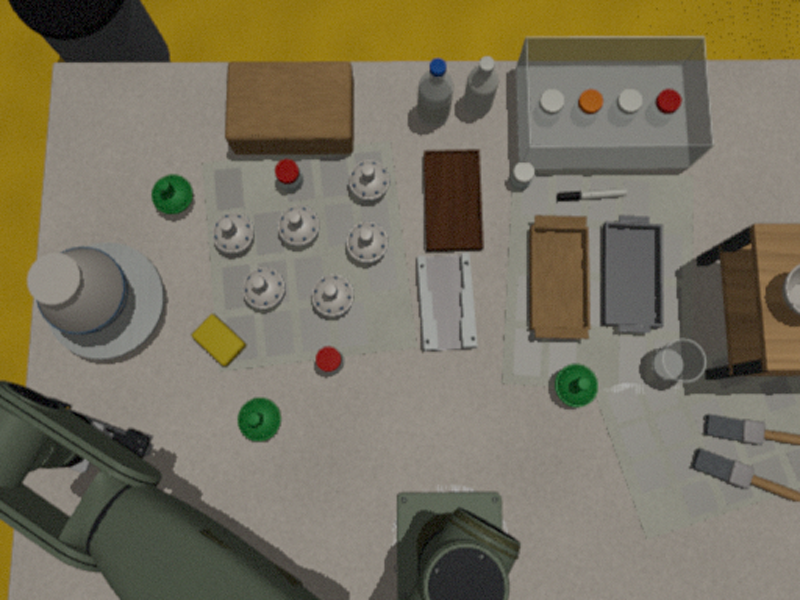

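View pics/side0.png

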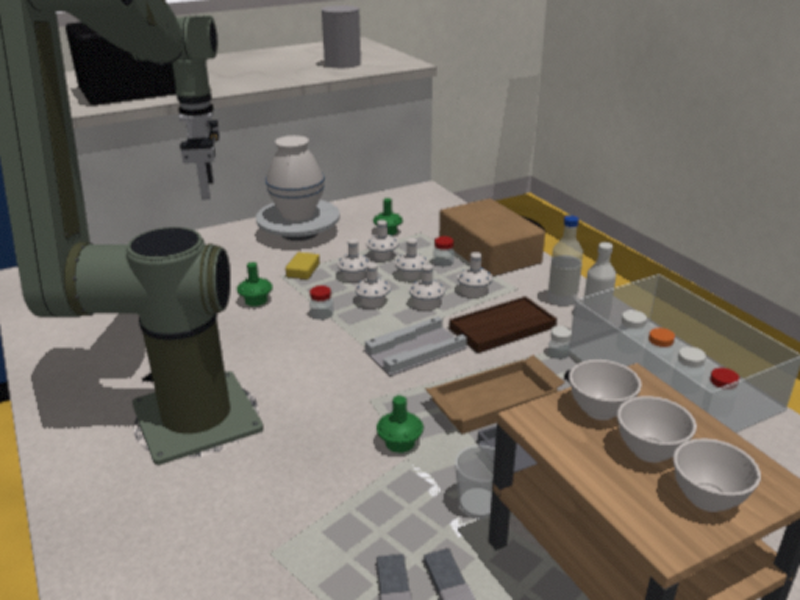

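The top picture shows six white lids at (369,181), (233,233), (299,227), (367,242), (264,288), (332,296), in 800x600 pixels. The green lid shapes at (172,195), (259,419) and (576,385) are not meant. The board is at (453,200), the gauge at (447,301), the carton with flaps at (559,278) and the grey tub with lugs at (632,275). Next I'll enlarge these and measure.

```bash
cat > m.py <<'E'
from h import *
def cloud(c):
    v,u=np.mgrid[:384,:512]; d=c['depth']
    p=np.stack([(u-c['cx'])/c['fx']*d,-(v-c['cy'])/c['fy']*d,-d,np.ones_like(d)],-1)@np.linalg.inv(c['extrinsics']).T
    p=p[...,:3]; p[d==0]=np.nan; return p
def lids(c,box=None):
    p=cloud(c);b=c['color'].astype(int); out=[]
    m=((p[...,2]>.082)&(p[...,2]<.105)&(np.abs(b[...,1]-b[...,2])<25)&(np.abs(b[...,1]-b[...,0])<25)&(p[...,0]>.2)&(p[...,0]<.9)&(np.abs(p[...,1])<.7)).astype(np.uint8)
    n,l,st,ce=cv2.connectedComponentsWithStats(m)
    for i in range(1,n):
        if st[i,4]>=12 and st[i,4]<250: out.append((np.round(ce[i],1).tolist(),int(st[i,4]),np.round(np.median(p[l==i],0),4).tolist(),np.round(atz(c,*ce[i],np.median(p[l==i],0)[2]),4).tolist()))
    return out
E
python3 - <<'E'
from m import *
for n in('top','side'):
    c=dict(np.load('/tmp/%s.npz'%n)); print(n)
    for x in lids(c): print(x)
    if n=='top':
        im=c['color'][85:255,260:430]; p=cloud(c)
        cv2.imwrite('pics/g.png',cv2.resize(c['color'][158:228,262:308],None,fx=8,fy=8,interpolation=cv2.INTER_CUBIC))
        cv2.imwrite('pics/t.png',cv2.resize(c['color'][90:220,262:432],None,fx=4.5,fy=4.5,interpolation=cv2.INTER_CUBIC))
    else: cv2.imwrite('pics/gs.png',cv2.resize(c['color'][180:280,220:380],None,fx=5,fy=5,interpolation=cv2.INTER_CUBIC))
E
```

```text
top
([449.3, 64.6], 186, [0.8181, -0.4865, 0.0931], [0.8182, -0.4865, 0.0931])
([307.3, 58.7], 80, [0.8354, -0.0647, 0.0956], [0.8377, -0.0661, 0.0956])
([277.3, 66.7], 78, [0.8113, 0.024, 0.0933], [0.814, 0.023, 0.0933])
([235.4, 108.6], 57, [0.6848, 0.1475, 0.0934], [0.6847, 0.1466, 0.0934])
([188.3, 138.5], 57, [0.5956, 0.282, 0.094], [0.595, 0.2817, 0.094])
([144.8, 143.4], 60, [0.5815, 0.4062, 0.0927], [0.5815, 0.4066, 0.0927])
([233.9, 149.6], 58, [0.5618, 0.1502, 0.0925], [0.562, 0.1505, 0.0925])
([458.7, 159.6], 28, [0.5288, -0.4901, 0.0943], [0.529, -0.4904, 0.0943])
([165.1, 180.1], 61, [0.4739, 0.3447, 0.0932], [0.4737, 0.3449, 0.0932])
([211.0, 185.0], 61, [0.4589, 0.2149, 0.0936], [0.4589, 0.2147, 0.0936])
([428.7, 219.9], 17, [0.3579, -0.3954, 0.086], [0.3577, -0.3962, 0.086])
([447.8, 228.5], 44, [0.3335, -0.4503, 0.085], [0.3336, -0.4483, 0.085])
([430.0, 237.5], 40, [0.3045, -0.3925, 0.0848], [0.3087, -0.3969, 0.0848])
([465.0, 236.7], 29, [0.3111, -0.4903, 0.0962], [0.3097, -0.4896, 0.0962])
side
([190.2, 132.4], 104, [0.4306, 0.587, 0.0938], [0.4342, 0.5918, 0.0938
[... 184 characters left out ...]
7, 0.0932], [0.4715, 0.3367, 0.0932])
([263.3, 154.8], 38, [0.595, 0.2753, 0.0905], [0.5946, 0.2763, 0.0905])
([304.2, 163.7], 37, [0.6838, 0.142, 0.0932], [0.6826, 0.1399, 0.0932])
([361.4, 170.7], 117, [0.8177, -0.003, 0.0934], [0.8227, 0.0017, 0.0934])
([238.0, 170.7], 40, [0.4579, 0.2068, 0.0927], [0.4571, 0.2057, 0.0927])
([273.1, 171.6], 40, [0.5585, 0.1431, 0.092], [0.5595, 0.1433, 0.092])
([383.8, 180.3], 113, [0.8388, -0.0918, 0.0931], [0.8441, -0.0864, 0.0931])
([386.1, 193.2], 111, [0.7967, -0.1541, 0.0934], [0.7943, -0.1548, 0.0934])
([302.2, 295.2], 120, [0.3119, -0.402, 0.0848], [0.3184, -0.414, 0.0848])
([318.4, 319.9], 65, [0.3007, -0.5052, 0.0935], [0.3014, -0.5046, 0.0935])
```

View pics/g.png

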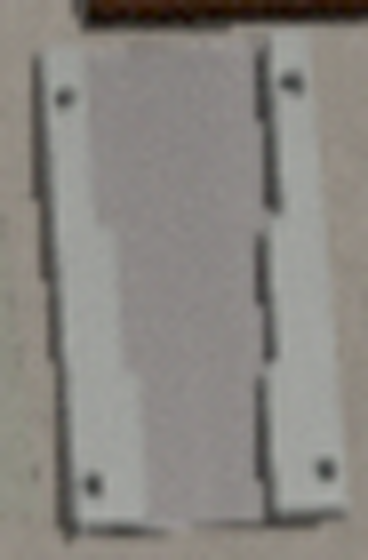

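View pics/t.png

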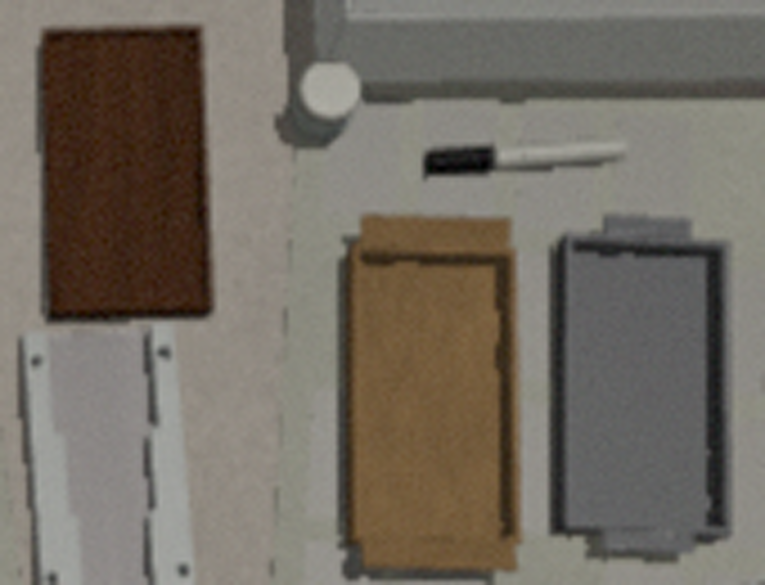

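View pics/gs.png

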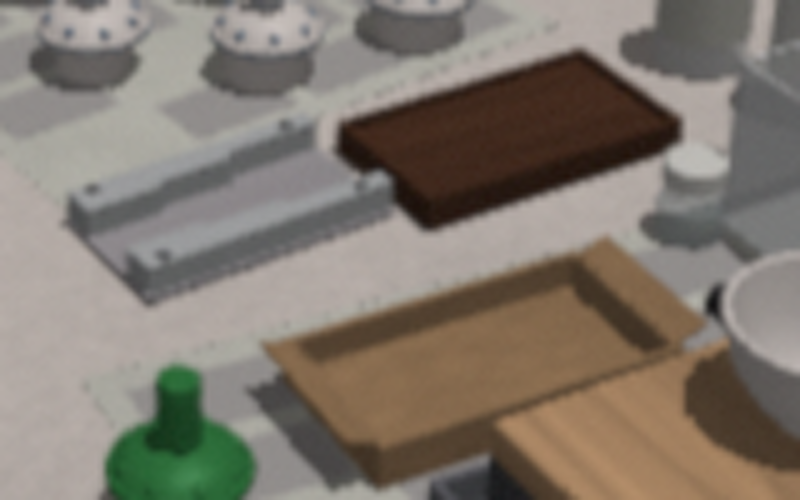

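The gauge's wide bay is at its far end, next to the board, and the lane narrows towards the robot. Its bolts in the crop are at (65,97), (291,82), (93,485) and (326,469). The board is dark brown, the carton is tan with flaps, and the tub is grey with lugs. The six white dotted lids match the description.

Run:
```python
from m import *
T=dict(np.load('/tmp/top.npz'));S=dict(np.load('/tmp/side.npz'))
def q(c,pts,s,o,z): return np.array([atz(c,(x+.5)/s-.5+o[0],(y+.5)/s-.5+o[1],z) for x,y in pts])[:,:2]
a=q(T,[(65,97),(291,82),(326,469),(93,485)],8,(262,158),.026)
b=q(S,[(93,189),(289,125),(369,185),(163,257)],5,(220,180),.026)
for p in(a,b): print(p.round(4).tolist(),p.mean(0).round(4),'ang',np.degrees(np.arctan2(*( -(p[2]+p[3]-p[0]-p[1]) if p is a else p[0]+p[3]-p[1]-p[2])[::-1])).round(2))
# lane edges: left wall top inner edge, right wall
e=q(T,[(88,60),(100,220),(262,60),(270,205),(118,240),(126,365),(262,240),(268,355),(136,385),(146,500),(265,390),(270,505)],8,(262,158),.026)
print(e.round(4).tolist())
for n,pp,z in(('board',[(43,30),(203,27),(213,316),(48,320)],.024),('carton',[(350,245),(515,250),(517,540),(345,540)],.03),('tub',[(567,235),(730,241),(728,535),(553,533)],.026)):
    r=q(T,pp,4.5,(262,90),z); print(n,r.round(3).tolist(),cv2.minAreaRect(r.astype(np.float32)))
# tray heights and centres from depth
for n,c in(('top',T),('side',S)):
    p=cloud(c)
    for nm,(x,y) in dict(board=(.64,-.015),carton=(.47,-.21),tub=(.47,-.35),gauge=(.44,0)).items():
        m=(abs(p[...,0]-x)<.03)&(abs(p[...,1]-y)<.02); print(n,nm,np.nanmedian(p[m][:,2]).round(4),end=' ')
```

```text
[[0.5172, 0.0465], [0.5226, -0.038], [0.3771, -0.0479], [0.3716, 0.0377]] [ 4.471e-01 -4.000e-04] ang 3.68
[[0.3724, 0.0365], [0.5192, 0.0434], [0.5271, -0.0429], [0.3764, -0.0509]] [ 0.4488 -0.0035] ang -177.12
[[0.5314, 0.0378], [0.4704, 0.034], [0.531, -0.0273], [0.4758, -0.0293], [0.4629, 0.0274], [0.416, 0.025], [0.4626, -0.026], [0.4195, -0.0274], [0.4085, 0.0214], [0.366, 0.0183], [0.4064, -0.0261], [0.3639, -0.0271]]
board [[0.749, 0.04], [0.751, -0.07], [0.547, -0.072], [0.545, 0.038]] ((0.647842526435852, -0.0157439224421978), (0.2043229341506958, 0.11018063873052597), 0.5304580926895142)
carton [[0.594, -0.164], [0.59, -0.274], [0.395, -0.266], [0.396, -0.153]] ((0.4928850531578064, -0.2137523591518402), (0.11209269613027573, 0.19973072409629822), 87.5509033203125)
tub [[0.602, -0.31], [0.597, -0.42], [0.398, -0.405], [0.4, -0.29]] ((0.4984493851661682, -0.35504335165023804), (0.11426784098148346, 0.20588122308254242), 85.7763671875)
top board 0.0169 top carton 0.0069 top tub 0.0034 top gauge 0.0051 side board 0.0184 side carton 0.0085 side tub 0.0043 side gauge 0.0074
```

Emit:
apply_moves --pt "0 0 7 0 0 0 6" --pt "0 0 7 0 0 0 6" --pt "0 0 7 0 0 0 6" --pt "0 0 7 0 0 0 6" --pt "0 0 7 0 0 0 6" --pt "0 0 7 0 0 0 6" --pt "0 0 7 0 0 0 6" --pt "0 0 7 0 0 0 6"

```text
clock: 0.77
ee_pos: [0.2006, 0.5384, 0.1985]
tcp_rot: [1.951, 2.462, -0.002]
contact_force: [0.7, -0.1, -0.1]
grip_width: 0.06
grip_force: 0.0
```

Emit:
apply_moves --pt "0 0 7 0 0 0 6" --pt "0 0 3.3 0 0 0 6" --pt "0 0 0 -3.1 2.2 0 6" --pt "0 0 0 -3.1 2.2 0 6" --pt "0 0 0 -3.1 2.2 0 6" --pt "0 0 0 -3.1 2.2 0 6" --pt "0 0 0 -3.1 2.2 0 6" --pt "0 0 0 -3.1 2.2 0 6"

```text
clock: 1.43
ee_pos: [0.3436, 0.3589, 0.1987]
tcp_rot: [-2.157, -2.284, 0.001]
contact_force: [0.5, 0.2, -0.0]
grip_width: 0.0597
grip_force: 0.0
```

```bash
cat > d.py <<'E'
import sys
from h import *
from scipy.spatial.transform import Rotation as R
def go(*t):
    s=read_state(); M=R.from_rotvec(s['tcp_rot']).as_matrix()
    d=M.T@(np.array(t)-s['ee_pos'])*100
    print('t',round(s['clock'],2),'pos',s['ee_pos'].round(4),'yaw(tool y)',np.degrees(np.arctan2(M[1,1],M[0,1])).round(2),'tilt',np.degrees(np.arccos(-M[2,2])).round(2),'F',s['contact_force'].round(1),'w',round(s['grip_width'],4),'| tool shift cm',d.round(2))
if __name__=='__main__': go(*map(float,sys.argv[1:4]))
E
python3 d.py .459 .2145 .14
```

```text
t 1.43 pos [0.3436 0.3589 0.1987] yaw(tool y) 3.29 tilt 0.04 F [ 0.5  0.2 -0. ] w 0.0597 | tool shift cm [-15.07  10.7    5.87]
```

Emit:
apply_moves --pt "0 0 0 -3.01 2.14 0 6" --pt "0 0 0 -3.01 2.14 0 6" --pt "0 0 0 -3.01 2.14 0 6" --pt "0 0 0 -3.01 2.14 0 6" --pt "0 0 0 -3.01 2.14 0 6" --pt "0 0 0 0 0 3.8 6" --pt "0 0 0 0 0 3.8 6" --pt "0 0 0 0 0 3.8 6"

```text
clock: 2.1
ee_pos: [0.4597, 0.2156, 0.0844]
tcp_rot: [2.159, 2.28, 0.003]
contact_force: [0.7, 0.0, -0.4]
grip_width: 0.0601
grip_force: 0.0
```

Emit:
apply_moves --pt "0 0 0 0 0 0 6" --pt "0 0 0 0 0 0 0" --pt "0 0 0 0 0 0 0" --pt "0 0 0 0 0 0 0" --pt "0 0 0 0 0 0 0" --pt "0 0 0 0 0 0 0" --pt "0 0 0 0 0 0 0"

```text
clock: 2.68
ee_pos: [0.4597, 0.2169, 0.0867]
tcp_rot: [2.156, 2.283, 0.004]
contact_force: [-0.1, -0.4, 1.4]
grip_width: 0.0237
grip_force: 5.0
```

Run:
```python
from h import *
from d import go
go(.5,.0015,.15)
c=cam('top'); s=cam('side')
a=cv2.resize(c['color'][150:220,170:290],(800,467),interpolation=cv2.INTER_CUBIC)
cv2.imwrite('pics/k1.png',a)
cv2.imwrite('pics/k2.png',cv2.resize(s['color'][110:200,190:310],(800,600),interpolation=cv2.INTER_CUBIC))
```

```text
t 2.68 pos [0.4597 0.2169 0.0867] yaw(tool y) 3.28 tilt 0.18 F [-0.1 -0.4  1.4] w 0.0237 | tool shift cm [-21.73   2.81  -6.33]
```

View pics/k2.png

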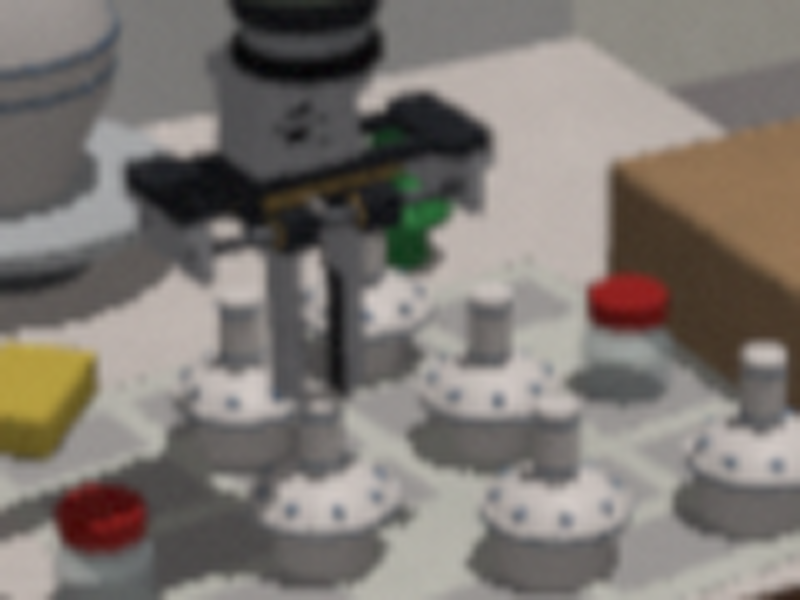

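The gripper is near the lid whose knob is at crop pixel (320,430), but the fingertips appear to end at about row 390, at or behind the knob's top. I'll check the projection before going on.

```bash
python3 - <<'E'
from m import *
def proj(c,p):
    q=c['extrinsics']@np.append(p,1); return (c['fx']*q[0]/-q[2]+c['cx'], c['fy']*q[1]/q[2]+c['cy'])
for n in('top','side'):
    c=dict(np.load('/tmp/%s.npz'%n))
    for p in((.4597,.2169,.065),(.4597,.2169,.095),(.4597,.2169,0)): print(n,p,np.round(proj(c,np.array(p)),1))
    for x in lids(c): 
        if .1<x[2][1]<.45:print(x)
c=dict(np.load('/tmp/side.npz')); p=cloud(c)
# points: fingers and knob
for v,u in((165,233),(165,241),(162,233),(175,238),(171,238)): print(v,u,p[v,u].round(3))
E
python3 d.py 0 0 0
```

```text
top (0.4597, 0.2169, 0.065) [211.2 186.5]
top (0.4597, 0.2169, 0.095) [210.2 184.6]
top (0.4597, 0.2169, 0) [213.2 190.4]
([235.3, 108.5], 56, [0.6851, 0.1475, 0.0933], [0.685, 0.1469, 0.0933])
([187.8, 136.5], 25, [0.6017, 0.2829, 0.0934], [0.6012, 0.2834, 0.0934])
([144.8, 143.4], 60, [0.5817, 0.4065, 0.0921], [0.5817, 0.4067, 0.0921])
([233.9, 149.5], 57, [0.5622, 0.1502, 0.0937], [0.5619, 0.1503, 0.0937])
([165.0, 180.0], 60, [0.4742, 0.345, 0.0934], [0.474, 0.3451, 0.0934])
side (0.4597, 0.2169, 0.065) [237.4 176.3]
side (0.4597, 0.2169, 0.095) [237.2 168.6]
side (0.4597, 0.2169, 0) [237.9 192.5]
([295.2, 132.2], 52, [0.8016, 0.4063, 0.0899], [0.8057, 0.3961, 0.0899])
([297.7, 145.8], 12, [0.7515, 0.2897, 0.0856], [0.7506, 0.2898, 0.0856])
([225.6, 155.0], 34, [0.4726, 0.3396, 0.0918], [0.4725, 0.3387, 0.0918])
([263.2, 154.5], 36, [0.5944, 0.2742, 0.0912], [0.5946, 0.2769, 0.0912])
([304.2, 163.8], 38, [0.684, 0.1419, 0.0914], [0.6841, 0.1423, 0.0914])
([238.5, 169.6], 59, [0.4603, 0.2094, 0.0952], [0.46, 0.2078, 0.0952])
([273.2, 171.4], 38, [0.5602, 0.1437, 0.0917], [0.5605, 0.1447, 0.0917])
165 233 [0.438 0.203 0.12 ]
165 241 [0.469 0.206 0.111]
162 233 [0.442 0.212 0.127]
175 238 [0.457 0.207 0.075]
171 238 [0.454 0.199 0.095]
t 2.78 pos [0.4599 0.2169 0.0867] yaw(tool y) 3.27 tilt 0.2 F [1.1 0.3 3.8] w 0.0217 | tool shift cm [-19.04 -47.19   8.49]
```

View pics/k1.png

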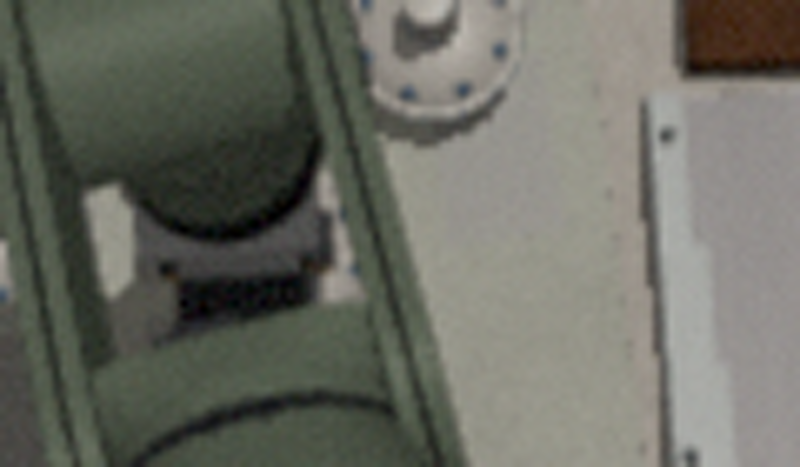

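```bash
python3 - <<'E'
from m import *
c=cam('side'); p=cloud(c)
for u in (232,234,238,241,243):
    print(u,[(v,*(p[v,u]*1000).round().astype(int).tolist()) for v in range(150,184,3)])
cv2.imwrite('pics/k3.png',cv2.resize(c['color'][140:190,210:270],(720,600),interpolation=cv2.INTER_CUBIC))
E
python3 d.py 0 0 0
```

```text
232 [(150, 438, 207, 174), (153, 438, 208, 163), (156, 439, 212, 150), (159, 436, 206, 142), (162, 435, 204, 132), (165, 437, 209, 118), (168, 440, 216, 103), (171, 480, 304, 40), (174, 488, 323, 17), (177, 488, 324, 4), (180, 441, 222, 53), (183, 436, 213, 47)]
234 [(150, 445, 206, 173), (153, 443, 203, 164), (156, 444, 205, 152), (159, 443, 204, 141), (162, 445, 209, 128), (165, 445, 210, 116), (168, 442, 205, 107), (171, 490, 309, 36), (174, 507, 345, 2), (177, 496, 324, 2), (180, 448, 220, 52), (183, 439, 202, 51)]
238 [(150, 609, 519, 6), (153, 558, 412, 49), (156, 553, 402, 42), (159, 551, 399, 31), (162, 563, 425, 3), (165, 550, 399, 5), (168, 464, 220, 95), (171, 455, 202, 94), (174, 454, 201, 83), (177, 456, 204, 69), (180, 457, 207, 56), (183, 450, 194, 52)]
241 [(150, 473, 211, 164), (153, 473, 212, 153), (156, 474, 214, 141), (159, 470, 207, 133), (162, 472, 211, 120), (165, 473, 213, 107), (168, 471, 211, 97), (171, 467, 203, 90), (174, 466, 202, 79), (177, 467, 203, 67), (180, 468, 207, 53), (183, 462, 194, 49)]
243 [(150, 475, 200, 169), (153, 479, 209, 153), (156, 482, 214, 139), (159, 479, 209, 130), (162, 477, 207, 120), (165, 480, 211, 106), (168, 480, 212, 94), (171, 546, 348, 3), (174, 539, 334, -1), (177, 528, 312, -1), (180, 474, 203, 53), (183, 468, 191, 49)]
t 2.83 pos [0.46   0.2169 0.0866] yaw(tool y) 3.26 tilt 0.2 F [ 1.5 -0.8  5.2] w 0.0216 | tool shift cm [-19.04 -47.19   8.49]
```

View pics/k3.png

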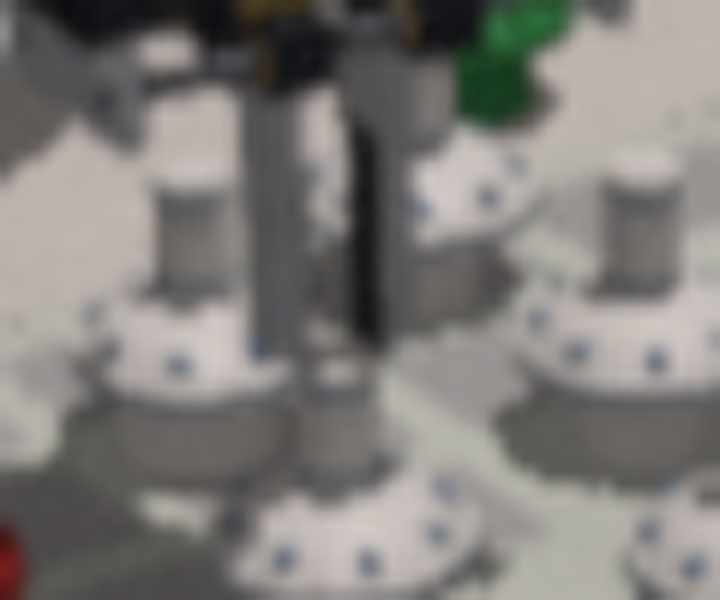

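The fingers end near z = 0.095 and only pinch the knob's top rim, with the width at 21.6 mm and Fz rising. The real fingertips therefore sit about 3 cm higher than expected. I'll open, lower in small steps while watching the force, and close again.

Emit:
apply_moves --pt "0 0 0 0 0 -0.5 6" --pt "0 0 0 0 0 0 6" --pt "0 0 0 0 0 0 6" --pt "0 0 0 0 0 0 6" --pt "0 0 0 0 0 0 6" --pt "0 0 0 0 0 0 6" --pt "0 0 0 0 0 0 6"

```text
clock: 3.42
ee_pos: [0.4583, 0.2163, 0.0899]
tcp_rot: [-2.157, -2.283, 0.001]
contact_force: [0.5, 0.1, -0.2]
grip_width: 0.0596
grip_force: 0.0
```

```bash
cat > tip.py <<'E'
from m import *
from d import go
c=cam('side'); p=cloud(c); go(0,0,0); s=read_state()
e=s['ee_pos']
# finger pixels: near the tcp within 6cm, z between .05 and .2, grey; print lowest z per column
m=(abs(p[...,0]-e[0])<.06)&(abs(p[...,1]-e[1])<.03)&(p[...,2]<.3)
us=np.where(m.any(0))[0]
print([(int(u),*(1000*p[m[:,u],u][np.argmin(p[m[:,u],u][:,2])]).round().astype(int).tolist()) for u in us])
for n in('top','side'):
    c=cam(n)
    for x in lids(c):
        if .1<x[2][1]<.45 and x[2][0]<.7:print(n,x)
E
python3 tip.py
```

```text
t 3.47 pos [0.4584 0.2163 0.0899] yaw(tool y) 3.26 tilt 0.03 F [-0.8 -0.6  0.1] w 0.0599 | tool shift cm [-18.99 -46.99   9.02]
[(217, 399, 233, 237), (218, 399, 225, 237), (219, 399, 244, 1), (220, 403, 246, -1), (221, 401, 233, -2), (222, 410, 243, -2), (223, 411, 237, -2), (224, 408, 221, -2), (225, 408, 214, -3), (226, 422, 235, -1), (227, 408, 197, -1), (228, 407, 187, 0), (229, 422, 211, -1), (230, 442, 244, -3), (231, 436, 223, -3), (232, 438, 220, 2), (233, 435, 206, -2), (234, 434, 195, 4), (235, 439, 198, -2), (236, 441, 193, -1), (237, 441, 187, 2), (238, 446, 188, 5), (239, 451, 191, 2), (240, 455, 190, 1), (241, 458, 189, 4), (242, 462, 189, -1), (243, 467, 193, 0), (244, 471, 191, 4), (245, 476, 194, 1), (246, 487, 207, -1), (247, 488, 203, -3), (248, 508, 233, -3), (249, 502, 213, 0), (250, 502, 207, -1), (251, 509, 212, -1), (252, 504, 194, 1), (253, 505, 189, -1), (254, 515, 201, -1), (255, 516, 194, 2), (256, 516, 188, 1)]
top ([235.3, 108.5], 56, [0.6853, 0.1475, 0.0936], [0.6849, 0.1468, 0.0936])
top ([187.4, 136.3], 21, [0.6017, 0.2851, 0.0926], [0.602, 0.2845, 0.0926])
top ([144.7, 143.4], 59, [0.5816, 0.4064, 0.0926], [0.5816, 0.4067, 0.0926])
top ([233.9, 149.5], 58, [0.5624, 0.1502, 0.0936], [0.562, 0.1505, 0.0936])
top ([165.0, 180.1], 61, [0.474, 0.3451, 0.0927], [0.4738, 0.3454, 0.0927])
side ([263.1, 154.5], 35, [0.5939, 0.2772, 0.0917], [0.5939, 0.2769, 0.0917])
side ([304.3, 163.8], 38, [0.6837, 0.1422, 0.0912], [0.6845, 0.1425, 0.0912])
side ([237.6, 170.6], 38, [0.4578, 0.209, 0.0929], [0.4562, 0.2068, 0.0929])
side ([273.1, 171.4], 39, [0.5592, 0.1453, 0.0929], [0.5588, 0.1426, 0.0929])
```

Emit:
apply_moves --pt "0 0 0 0 0 0.9 6" --pt "0 0 0 0 0 0.9 6" --pt "0 0 0 0 0 0.9 6" --pt "0 0 0 0 0 0 6" --pt "0 0 0 0 0 0 6"

```text
clock: 3.98
ee_pos: [0.4573, 0.2161, 0.0617]
tcp_rot: [-2.156, -2.282, 0.004]
contact_force: [0.3, 0.0, 0.3]
grip_width: 0.0596
grip_force: 0.0
```

Emit:
apply_moves --pt "0 0 0 0 0 0 0" --pt "0 0 0 0 0 0 0" --pt "0 0 0 0 0 0 0" --pt "0 0 0 0 0 0 0" --pt "0 0 0 0 0 0 0" --pt "0 0 0 0 0 0 0" --pt "0 0 0 0 0 0 0" --pt "0 0 0 0 0 0 0"

```text
clock: 4.65
ee_pos: [0.4589, 0.2165, 0.0634]
tcp_rot: [2.157, 2.283, 0.001]
contact_force: [1.0, -0.5, 0.4]
grip_width: 0.0232
grip_force: 30.0
```

Run:
```python
from m import *
from d import go
go(.498,.0025,.11)
c=cam('side'); p=cloud(c)
for u in (230,231,232,233,234,238,241,243,245):
    print(u,[(v,*(p[v,u]*1000).round().astype(int).tolist()) for v in range(162,184,2)])
```

```text
t 4.65 pos [0.4589 0.2165 0.0634] yaw(tool y) 3.25 tilt 0.05 F [ 1.  -0.5  0.4] w 0.0232 | tool shift cm [-21.58   2.69  -4.66]
230 [(162, 435, 221, 124), (164, 438, 227, 113), (166, 435, 222, 109), (168, 437, 226, 99), (170, 435, 224, 93), (172, 472, 304, 38), (174, 476, 315, 24), (176, 479, 323, 11), (178, 475, 313, 8), (180, 439, 234, 48), (182, 431, 219, 49)]
231 [(162, 435, 211, 129), (164, 437, 217, 118), (166, 434, 210, 114), (168, 437, 218, 103), (170, 435, 215, 96), (172, 436, 217, 88), (174, 435, 215, 81), (176, 483, 323, 10), (178, 484, 325, 0), (180, 440, 229, 50), (182, 434, 216, 50)]
232 [(162, 437, 208, 129), (164, 436, 206, 123), (166, 438, 212, 112), (168, 437, 209, 106), (170, 438, 212, 97), (172, 436, 209, 92), (174, 436, 211, 83), (176, 486, 320, 10), (178, 486, 320, 2), (180, 440, 221, 53), (182, 435, 210, 52)]
233 [(162, 441, 209, 128), (164, 438, 203, 124), (166, 439, 206, 115), (168, 440, 209, 106), (170, 439, 208, 99), (172, 434, 196, 98), (174, 437, 204, 86), (176, 489, 318, 11), (178, 452, 236, 51), (180, 444, 221, 53), (182, 438, 209, 52)]
234 [(162, 444, 
[... 576 characters left out ...]
2), (168, 471, 211, 97), (170, 472, 213, 88), (172, 471, 211, 82), (174, 474, 217, 70), (176, 520, 314, 5), (178, 465, 200, 65), (180, 468, 208, 52), (182, 464, 199, 50)]
243 [(162, 478, 209, 119), (164, 476, 205, 114), (166, 477, 207, 105), (168, 476, 204, 99), (170, 479, 210, 88), (172, 477, 208, 81), (174, 477, 209, 73), (176, 530, 317, 0), (178, 484, 223, 49), (180, 475, 206, 51), (182, 472, 199, 48)]
245 [(162, 576, 391, 15), (164, 573, 385, 10), (166, 575, 389, -1), (168, 570, 378, -3), (170, 555, 348, 5), (172, 548, 334, 5), (174, 541, 321, 4), (176, 538, 315, -1), (178, 530, 300, 0), (180, 484, 208, 48), (182, 478, 195, 48)]<stdin>:6: RuntimeWarning: invalid value encountered in cast
```

Emit:
apply_moves --pt "0 0 0 0 0 -4 0" --pt "0 0 0 0 0 -4 0" --pt "0 0 0 -3.575 0.517 0 0" --pt "0 0 0 -3.575 0.517 0 0" --pt "0 0 0 -3.575 0.517 0 0" --pt "0 0 0 -3.575 0.517 0 0" --pt "0 0 0 -3.575 0.517 0 0" --pt "0 0 0 -3.575 0.517 0 0"

```text
clock: 5.37
ee_pos: [0.5009, 0.0026, 0.1425]
tcp_rot: [-2.156, -2.283, 0.001]
contact_force: [0.5, 0.9, -2.3]
grip_width: 0.0233
grip_force: 30.0
```

Emit:
apply_moves --pt "0 0 0 0 0 1 0" --pt "0 0 0 0 0 1 0" --pt "0 0 0 0 0 1 0" --pt "0 0 0 0 0 1 0" --pt "0 0 0 0 0 0 0" --pt "0 0 0 0 0 0 0"

```text
clock: 5.87
ee_pos: [0.5002, 0.0054, 0.1017]
tcp_rot: [-2.153, -2.284, 0.003]
contact_force: [0.4, 0.9, -2.0]
grip_width: 0.0234
grip_force: 30.0
```

Run:
```python
from m import *
from d import go
go(.502,.004,.0714)
for n in('top','side'):
    c=cam(n); 
    for x in lids(c):
        if x[2][1]<.45 and x[2][0]<.7:print(n,x)
b=c['color'][165:265,215:345]
cv2.imwrite('pics/g2.png',cv2.resize(b,(780,600),interpolation=cv2.INTER_CUBIC))
```

```text
t 5.87 pos [0.5002 0.0054 0.1017] yaw(tool y) 3.38 tilt 0.2 F [ 0.4  0.9 -2. ] w 0.0234 | tool shift cm [-0.16  0.18  3.03]
top ([235.3, 108.5], 56, [0.6859, 0.1476, 0.0924], [0.6854, 0.1469, 0.0924])
top ([188.3, 138.6], 59, [0.5948, 0.2823, 0.0936], [0.5948, 0.2817, 0.0936])
top ([144.7, 143.5], 59, [0.5816, 0.4074, 0.0925], [0.5813, 0.4067, 0.0925])
top ([233.9, 149.6], 58, [0.5615, 0.1502, 0.0927], [0.5618, 0.1504, 0.0927])
top ([458.5, 159.8], 25, [0.5273, -0.4903, 0.093], [0.5287, -0.4905, 0.093])
top ([165.1, 180.1], 63, [0.4736, 0.3451, 0.0928], [0.4738, 0.345, 0.0928])
top ([427.2, 221.7], 19, [0.355, -0.3915, 0.0839], [0.353, -0.3924, 0.0839])
top ([448.1, 223.6], 19, [0.3491, -0.453, 0.0853], [0.3471, -0.4499, 0.0853])
top ([464.9, 236.4], 25, [0.3093, -0.4895, 0.0972], [0.3102, -0.4889, 0.0972])
top ([448.0, 238.0], 25, [0.3071, -0.4478, 0.084], [0.307, -0.4471, 0.084])
side ([244.3, 143.1], 29, [0.5791, 0.3999, 0.0907], [0.58, 0.4004, 0.0907])
side ([225.5, 155.1], 35, [0.472, 0.3386, 0.0914], [0.4722, 0.3393, 0.0914])
side ([304.3, 163.8], 38, [0.6851, 0.1413, 0.0916], [0.684, 0.1418, 0.0916])
side ([279.4, 196.8], 188, [0.4931, -0.0089, 0.0887], [0.4959, -0.007, 0.0887])
side ([301.4, 294.2], 105, [0.3104, -0.4024, 0.0846], [0.3187, -0.41, 0.0846])
side ([318.4, 320.3], 62, [0.3008, -0.5058, 0.0925], [0.3015, -0.5046, 0.0925])
```

View pics/g2.png

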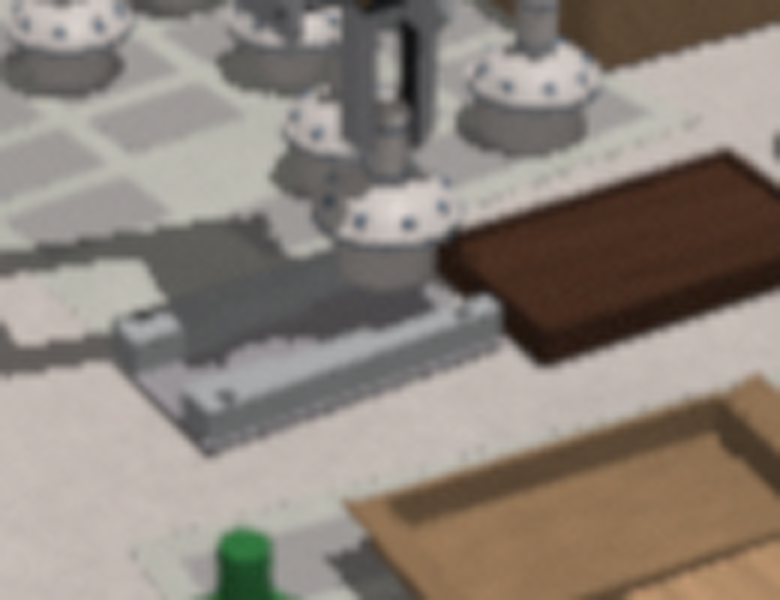

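The lid hangs over the wide bay, with its foot at crop pixel (390,265), just above the lane. I'll lower it gently.

Emit:
apply_moves --pt "0 0 0 -0.15 0 0 0" --pt "0 0 0 0 0 0.8 0" --pt "0 0 0 0 0 0.8 0" --pt "0 0 0 0 0 0.8 0" --pt "0 0 0 0 0 0.4 0" --pt "0 0 0 0 0 0 0" --pt "0 0 0 0 0 0 0"

```text
clock: 6.55
ee_pos: [0.5013, 0.0025, 0.0744]
tcp_rot: [-2.157, -2.283, 0.001]
contact_force: [-0.3, -0.3, -1.9]
grip_width: 0.0235
grip_force: 30.0
```

```bash
python3 d.py .5 .004 .0714
```

```text
t 6.55 pos [0.5013 0.0025 0.0744] yaw(tool y) 3.25 tilt 0.09 F [-0.3 -0.3 -1.9] w 0.0235 | tool shift cm [ 0.15 -0.12  0.3 ]
```

Emit:
apply_moves --pt "0 0 0 0 0 0.3 0" --pt "0 0 0 0.3 0 0 0" --pt "0 0 0 0 0 0 0" --pt "0 0 0 0 0 0 0"

```text
clock: 6.88
ee_pos: [0.5018, 0.0057, 0.0724]
tcp_rot: [2.157, 2.284, 0.0]
contact_force: [0.5, -0.5, -2.3]
grip_width: 0.0234
grip_force: 30.0
```

Emit:
apply_moves --pt "0 0 0 0.3 0 0 0" --pt "0 0 0 0 0 0 0" --pt "0 0 0 0 0 0 0"

```text
clock: 7.13
ee_pos: [0.5016, 0.0087, 0.0723]
tcp_rot: [2.157, 2.284, 0.0]
contact_force: [-0.3, -0.4, -2.7]
grip_width: 0.0238
grip_force: 30.0
```

Emit:
apply_moves --pt "0 0 0 -0.9 0 0 0" --pt "0 0 0 0 0 0 0" --pt "0 0 0 0 0 0 0"

```text
clock: 7.38
ee_pos: [0.5022, -0.0011, 0.0722]
tcp_rot: [2.158, 2.282, 0.0]
contact_force: [0.0, -0.1, -2.7]
grip_width: 0.023
grip_force: 30.0
```

Emit:
apply_moves --pt "0 0 0 -0.3 0 0 0" --pt "0 0 0 0 0 0 0" --pt "0 0 0 0 0 0 0"

```text
clock: 7.63
ee_pos: [0.5022, -0.0037, 0.0721]
tcp_rot: [-2.158, -2.283, -0.0]
contact_force: [-0.3, -0.3, -2.7]
grip_width: 0.0233
grip_force: 30.0
```

Emit:
apply_moves --pt "0 0 0 -0.3 0 0 0" --pt "0 0 0 0 0 0 0" --pt "0 0 0 0 0 0 0"

```text
clock: 7.88
ee_pos: [0.5022, -0.006, 0.0721]
tcp_rot: [-2.157, -2.283, -0.001]
contact_force: [-1.4, 2.3, -2.7]
grip_width: 0.0234
grip_force: 30.0
```

Emit:
apply_moves --pt "0 0 0 -0.2 0 0 0" --pt "0 0 0 0 0 0 0" --pt "0 0 0 0 0 0 0"

```text
clock: 8.13
ee_pos: [0.5023, -0.0072, 0.0723]
tcp_rot: [-2.157, -2.282, -0.003]
contact_force: [-1.0, 4.6, 0.5]
grip_width: 0.0236
grip_force: 30.0
```

Emit:
apply_moves --pt "0 0 0 -0.2 0 0 0" --pt "0 0 0 0 0 0 0" --pt "0 0 0 0 0 0 0"

```text
clock: 8.38
ee_pos: [0.5026, -0.0091, 0.0725]
tcp_rot: [-2.157, -2.282, -0.003]
contact_force: [-0.2, 5.0, 0.4]
grip_width: 0.0236
grip_force: 30.0
```

Emit:
apply_moves --pt "0 0 0 0.9 0 0 0" --pt "0 0 0 0.9 0 0 0" --pt "0 0 0 0 0 0 0" --pt "0 0 0 0 0 0 0"

```text
clock: 8.72
ee_pos: [0.5014, 0.0078, 0.072]
tcp_rot: [2.155, 2.285, -0.001]
contact_force: [-0.1, 0.7, -3.0]
grip_width: 0.0232
grip_force: 30.0
```

Emit:
apply_moves --pt "0 0 0 0.3 0 0 0" --pt "0 0 0 0 0 0 0" --pt "0 0 0 0 0 0 0"

```text
clock: 8.97
ee_pos: [0.5014, 0.0104, 0.0721]
tcp_rot: [2.157, 2.284, -0.0]
contact_force: [0.4, -0.1, -3.4]
grip_width: 0.0235
grip_force: 30.0
```

Emit:
apply_moves --pt "0 0 0 0.2 0 0 0" --pt "0 0 0 0 0 0 0" --pt "0 0 0 0 0 0 0"

```text
clock: 9.22
ee_pos: [0.5014, 0.0116, 0.0724]
tcp_rot: [2.156, 2.283, -0.002]
contact_force: [-0.4, -3.4, -0.9]
grip_width: 0.023
grip_force: 30.0
```

Emit:
apply_moves --pt "0 0 0 0.2 0 0 0" --pt "0 0 0 0 0 0 0" --pt "0 0 0 0 0 0 0"

```text
clock: 9.47
ee_pos: [0.5015, 0.0133, 0.0726]
tcp_rot: [2.155, 2.283, -0.002]
contact_force: [-1.1, -6.1, -0.5]
grip_width: 0.0236
grip_force: 30.0
```

Emit:
apply_moves --pt "0 0 0 -0.5 0 0 0" --pt "0 0 0 -0.5 0 0 0" --pt "0 0 0 0 0 0.2 0" --pt "0 0 0 0 0 0.15 0" --pt "0 0 0 0 0 0 0" --pt "0 0 0 0 0 0 0"

```text
clock: 9.97
ee_pos: [0.502, 0.0048, 0.0693]
tcp_rot: [-2.158, -2.283, -0.001]
contact_force: [-3.0, 0.3, 4.4]
grip_width: 0.0232
grip_force: 30.0
```

Emit:
apply_moves --pt "0 0 0 0 0 -0.25 0" --pt "0 0 0 0 -0.8 0 0" --pt "0 0 0 0 -0.8 0 0" --pt "0 0 0 0 -0.8 0 0" --pt "0 0 0 0 0 0 0" --pt "0 0 0 0 0 0 0"

```text
clock: 10.47
ee_pos: [0.4766, 0.0033, 0.0707]
tcp_rot: [-2.157, -2.283, 0.001]
contact_force: [0.3, -0.1, -2.3]
grip_width: 0.0233
grip_force: 30.0
```

Emit:
apply_moves --pt "0 0 0 0 -0.6 0 0" --pt "0 0 0 0 -0.6 0 0" --pt "0 0 0 0 0 0 0" --pt "0 0 0 0 0 0 0"

```text
clock: 10.8
ee_pos: [0.4654, 0.0025, 0.0711]
tcp_rot: [-2.157, -2.283, 0.0]
contact_force: [0.3, -0.0, -2.0]
grip_width: 0.0232
grip_force: 30.0
```

```bash
python3 d.py .5 .004 .0714
```

```text
t 10.8 pos [0.4654 0.0025 0.0711] yaw(tool y) 3.25 tilt 0.01 F [ 0.3 -0.  -2. ] w 0.0232 | tool shift cm [-0.04  3.47 -0.03]
```

Emit:
apply_moves --pt "0 0 0 0 -0.7 0 0" --pt "0 0 0 0 -0.7 0 0" --pt "0 0 0 0 -0.7 0 0" --pt "0 0 0 0 -0.7 0 0" --pt "0 0 0 0 0 0 0" --pt "0 0 0 0 0 0 0"

```text
clock: 11.3
ee_pos: [0.4373, 0.0009, 0.0711]
tcp_rot: [2.158, 2.283, 0.0]
contact_force: [0.2, 0.9, -3.4]
grip_width: 0.0236
grip_force: 30.0
```

Emit:
apply_moves --pt "0 0 0 0 -0.6 0 0" --pt "0 0 0 0 -0.6 0 0" --pt "0 0 0 0 0 0 0" --pt "0 0 0 0 0 0 0"

```text
clock: 11.63
ee_pos: [0.4264, -0.0007, 0.0716]
tcp_rot: [2.155, 2.282, -0.0]
contact_force: [2.0, -2.4, -2.8]
grip_width: 0.0236
grip_force: 30.0
```

Emit:
apply_moves --pt "0 0 0 0 -0.6 0 0" --pt "0 0 0 0 0 0 0" --pt "0 0 0 0 0 0 0"

```text
clock: 11.88
ee_pos: [0.4238, -0.0009, 0.0725]
tcp_rot: [2.153, 2.277, 0.009]
contact_force: [6.5, -2.2, -6.1]
grip_width: 0.0231
grip_force: 30.0
```

It jammed at gauge x of about +23 mm with Fx rising, after passing the first gap, so lid A has a 52 mm foot and goes on the board.

Emit:
apply_moves --pt "0 0 0 0 0.5 0 0" --pt "0 0 0 0 0 -4 0" --pt "0 0 0 0 0 -4 0" --pt "0 0 0 -0.41 3.8 0 0" --pt "0 0 0 -0.41 3.8 0 0" --pt "0 0 0 -0.41 3.8 0 0" --pt "0 0 0 -0.41 3.8 0 0" --pt "0 0 0 -0.41 3.8 0 0"

```text
clock: 12.55
ee_pos: [0.6159, -0.0087, 0.1502]
tcp_rot: [-2.155, -2.281, 0.002]
contact_force: [0.2, 0.1, -2.5]
grip_width: 0.0233
grip_force: 30.0
```

Emit:
apply_moves --pt "0 0 0 -0.41 3.8 0 0" --pt "0 0 0 -0.41 3.8 0 0" --pt "0 0 0 0 0 3 0" --pt "0 0 0 0 0 2.5 0" --pt "0 0 0 0 0 0 0"

```text
clock: 12.97
ee_pos: [0.6861, -0.012, 0.0874]
tcp_rot: [-2.147, -2.273, 0.014]
contact_force: [-2.5, -0.8, -4.4]
grip_width: 0.0234
grip_force: 30.0
```

```bash
python3 d.py .698 -.014 .0820
```

```text
t 12.97 pos [ 0.6861 -0.012   0.0874] yaw(tool y) 3.26 tilt 0.98 F [-2.5 -0.8 -4.4] w 0.0234 | tool shift cm [-0.27  1.19  0.52]
```

Emit:
apply_moves --pt "0 0 0 -0.2 1.0 0 0" --pt "0 0 0 0 0 0 0" --pt "0 0 0 0 0 0.2 0" --pt "0 0 0 0 0 0.1 0" --pt "0 0 0 0 0 0 0"

```text
clock: 13.38
ee_pos: [0.7016, -0.0146, 0.0937]
tcp_rot: [-2.157, -2.283, 0.0]
contact_force: [-0.0, -0.6, -2.7]
grip_width: 0.0235
grip_force: 30.0
```

```bash
python3 d.py .698 -.014 .0820
```

```text
t 13.38 pos [ 0.7016 -0.0146  0.0937] yaw(tool y) 3.26 tilt 0.02 F [-0.  -0.6 -2.7] w 0.0235 | tool shift cm [ 0.08 -0.36  1.17]
```

Emit:
apply_moves --pt "0 0 0 0 0 0.5 0" --pt "0 0 0 0 0 0.4 0" --pt "0 0 0 0 0 0.2 0" --pt "0 0 0 0 0 0 0" --pt "0 0 0 0 0 0 0"

```text
clock: 13.8
ee_pos: [0.7023, -0.0152, 0.0833]
tcp_rot: [2.157, 2.283, -0.0]
contact_force: [-1.7, -0.9, 4.3]
grip_width: 0.0235
grip_force: 30.0
```

Emit:
apply_moves --pt "0 0 0 0 0 0 6" --pt "0 0 0 0 0 0 6" --pt "0 0 0 0 0 0 6" --pt "0 0 0 0 0 0 6" --pt "0 0 0 0 0 0 6" --pt "0 0 0 0 0 -3 6" --pt "0 0 0 0 0 -4 6" --pt "0 0 0 0 0 0 6"

```text
clock: 14.47
ee_pos: [0.7075, -0.0154, 0.1614]
tcp_rot: [2.149, 2.275, 0.014]
contact_force: [1.2, 0.2, 1.9]
grip_width: 0.06
grip_force: 0.0
```

Run:
```python
from m import *
from d import go
go(.5618,.1504,.12)
for n in('top','side'):
    c=cam(n); 
    for x in lids(c):
        if -.1<x[2][1]<.45 and x[2][0]<.75:print(n,x)
```

```text
t 14.47 pos [ 0.7075 -0.0154  0.1614] yaw(tool y) 3.26 tilt 0.86 F [1.2 0.2 1.9] w 0.06 | tool shift cm [ 17.4  -13.66   3.89]
top ([235.3, 108.6], 58, [0.686, 0.1477, 0.0916], [0.6852, 0.1468, 0.0916])
top ([188.2, 138.5], 57, [0.5954, 0.2821, 0.0927], [0.5955, 0.2821, 0.0927])
top ([144.7, 143.3], 59, [0.5817, 0.4065, 0.0934], [0.5815, 0.4065, 0.0934])
top ([233.8, 149.6], 58, [0.5617, 0.1502, 0.093], [0.5618, 0.1506, 0.093])
top ([165.1, 180.1], 63, [0.4737, 0.3452, 0.0932], [0.4737, 0.3449, 0.0932])
side ([244.4, 143.0], 28, [0.58, 0.3998, 0.0925], [0.579, 0.3973, 0.0925])
side ([225.4, 155.0], 34, [0.4718, 0.3382, 0.0929], [0.4711, 0.3371, 0.0929])
side ([263.1, 154.3], 34, [0.5939, 0.2767, 0.0923], [0.5939, 0.2767, 0.0923])
side ([304.2, 163.7], 36, [0.684, 0.1397, 0.093], [0.6828, 0.1403, 0.093])
side ([273.2, 171.4], 38, [0.5613, 0.146, 0.0927], [0.5598, 0.1431, 0.0927])
side ([335.9, 182.6], 45, [0.696, -0.0263, 0.0955], [0.696, -0.027, 0.0955])
```

Emit:
apply_moves --pt "0 0 0 2.86 -2.3 0 6" --pt "0 0 0 2.86 -2.3 0 6" --pt "0 0 0 2.86 -2.3 0 6" --pt "0 0 0 2.86 -2.3 0 6" --pt "0 0 0 2.86 -2.3 0 6" --pt "0 0 0 2.86 -2.3 0 6" --pt "0 0 0 0 0 0 6" --pt "0 0 0 0 0 3 6"

```text
clock: 15.23
ee_pos: [0.5576, 0.1509, 0.1267]
tcp_rot: [2.149, 2.283, 0.013]
contact_force: [1.8, 0.7, 0.7]
grip_width: 0.06
grip_force: 0.0
```

Emit:
apply_moves --pt "0 0 0 0 0 0 6" --pt "0 0 0 0 0 0 6"

```text
clock: 15.4
ee_pos: [0.5522, 0.1481, 0.1194]
tcp_rot: [-2.155, -2.281, 0.008]
contact_force: [0.6, -0.3, 0.1]
grip_width: 0.06
grip_force: 0.0
```

```bash
python3 d.py .5618 .148 .055
```

```text
t 15.4 pos [0.5522 0.1481 0.1194] yaw(tool y) 3.25 tilt 0.38 F [ 0.6 -0.3  0.1] w 0.06 | tool shift cm [-0.06  1.    6.43]
```

Emit:
apply_moves --pt "0 0 0 0 0.8 0 6" --pt "0 0 0 0 0 2 6" --pt "0 0 0 0 0 2 6" --pt "0 0 0 0 0 2 6" --pt "0 0 0 0 0 0 6" --pt "0 0 0 0 0 0 6"

```text
clock: 15.9
ee_pos: [0.563, 0.1485, 0.0619]
tcp_rot: [-2.158, -2.282, 0.002]
contact_force: [0.3, -0.2, 0.6]
grip_width: 0.0604
grip_force: 0.0
```

Emit:
apply_moves --pt "0 0 0 0 0 0 0" --pt "0 0 0 0 0 0 0" --pt "0 0 0 0 0 0 0" --pt "0 0 0 0 0 0 0" --pt "0 0 0 0 0 0 0" --pt "0 0 0 0 0 0 0" --pt "0 0 0 0 0 0 0" --pt "0 0 0 0 0 0 0"

```text
clock: 16.57
ee_pos: [0.5631, 0.1492, 0.0626]
tcp_rot: [2.157, 2.283, 0.001]
contact_force: [0.6, 0.2, 2.0]
grip_width: 0.0233
grip_force: 30.0
```

```bash
python3 d.py .502 .0025 .11
```

```text
t 16.57 pos [0.5631 0.1492 0.0626] yaw(tool y) 3.26 tilt 0.06 F [0.6 0.2 2. ] w 0.0233 | tool shift cm [-14.3   -6.93  -4.75]
```

Emit:
apply_moves --pt "0 0 0 0 0 -4 0" --pt "0 0 0 0 0 -4 0" --pt "0 0 0 -3.57 -1.73 0 0" --pt "0 0 0 -3.57 -1.73 0 0" --pt "0 0 0 -3.57 -1.73 0 0" --pt "0 0 0 -3.57 -1.73 0 0" --pt "0 0 0 0 0 2 0" --pt "0 0 0 0 0 2 0"

```text
clock: 17.23
ee_pos: [0.5017, 0.0003, 0.1026]
tcp_rot: [2.161, 2.277, 0.002]
contact_force: [0.8, -0.5, -3.0]
grip_width: 0.0233
grip_force: 30.0
```

Emit:
apply_moves --pt "0 0 0 0 0 0 0" --pt "0 0 0 0 0 0 0" --pt "0 0 0 0 0 0 0"

```text
clock: 17.48
ee_pos: [0.5018, 0.0029, 0.1025]
tcp_rot: [-2.157, -2.284, 0.0]
contact_force: [0.9, 0.4, -1.5]
grip_width: 0.0233
grip_force: 30.0
```

Run:
```python
from m import *
from d import go
go(.502,.0025,.0706)
c=cam('side')
cv2.imwrite('pics/g3.png',cv2.resize(c['color'][175:245,245:335],(772,600),interpolation=cv2.INTER_CUBIC))
```

```text
t 17.48 pos [0.5018 0.0029 0.1025] yaw(tool y) 3.29 tilt 0.0 F [ 0.9  0.4 -1.5] w 0.0233 | tool shift cm [-0.04  0.02  3.19]
```

View pics/g3.png

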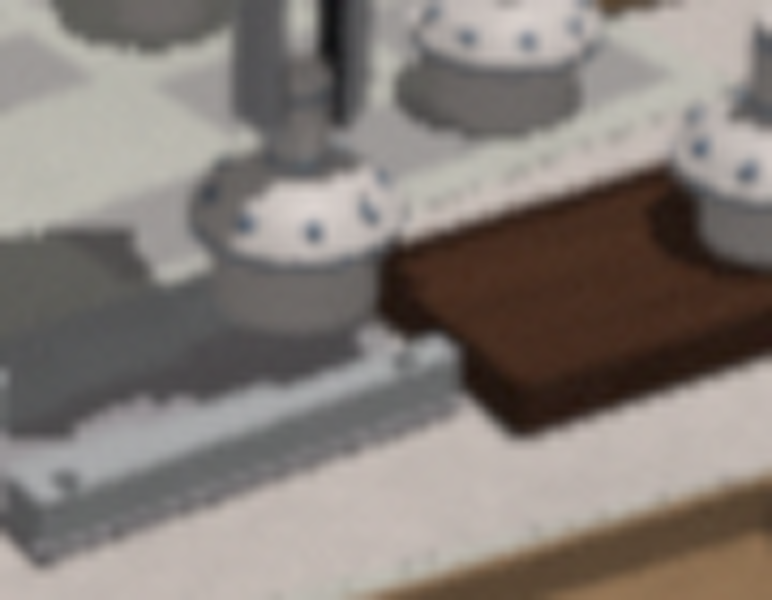

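The foot spans crop columns 215–385 under a brim of 190–405, so this one looks like 62 mm. The gauge test will decide.

Emit:
apply_moves --pt "0 0 0 -0.25 0 0.5 0" --pt "0 0 0 0 0 0.7 0" --pt "0 0 0 0 0 0.7 0" --pt "0 0 0 0 0 0.7 0" --pt "0 0 0 0 0 0 0" --pt "0 0 0 0 0 0 0"

```text
clock: 18.03
ee_pos: [0.5009, 0.0003, 0.0752]
tcp_rot: [-2.156, -2.283, 0.002]
contact_force: [0.4, -0.7, -2.0]
grip_width: 0.0233
grip_force: 30.0
```

Emit:
apply_moves --pt "0 0 0 0 0 0.3 0" --pt "0 0 0 0 0 0.2 0" --pt "0 0 0 0 0 0 0" --pt "0 0 0 0 0 0 0"

```text
clock: 18.37
ee_pos: [0.5018, 0.0001, 0.0711]
tcp_rot: [2.157, 2.284, -0.0]
contact_force: [-0.3, -0.4, -2.5]
grip_width: 0.0235
grip_force: 30.0
```

Emit:
apply_moves --pt "0 0 0 0 0 -0.15 0" --pt "0 0 0 0 -0.6 0 0" --pt "0 0 0 0 -0.6 0 0" --pt "0 0 0 0 0 0 0" --pt "0 0 0 0 0 0 0"

```text
clock: 18.78
ee_pos: [0.4891, -0.0005, 0.0726]
tcp_rot: [-2.157, -2.283, 0.0]
contact_force: [-0.6, -0.8, -2.0]
grip_width: 0.0236
grip_force: 30.0
```

Emit:
apply_moves --pt "0 0 0 0 -0.6 0 0" --pt "0 0 0 0 -0.6 0 0" --pt "0 0 0 0 0 0 0" --pt "0 0 0 0 0 0 0"

```text
clock: 19.12
ee_pos: [0.4803, -0.0012, 0.0736]
tcp_rot: [2.155, 2.279, 0.008]
contact_force: [5.0, 1.1, -4.8]
grip_width: 0.0234
grip_force: 30.0
```

It jammed at the first gap, at gauge x of about −32 mm. I'll confirm the foot size with a lateral probe in the bay.

Emit:
apply_moves --pt "0 0 0 0 1.2 0 0" --pt "0 0 0 0.5 0 0 0" --pt "0 0 0 0 0 0 0" --pt "0 0 0 0 0 0 0"

```text
clock: 19.45
ee_pos: [0.4891, 0.0043, 0.0727]
tcp_rot: [2.156, 2.284, -0.001]
contact_force: [-0.2, -0.7, -1.8]
grip_width: 0.0235
grip_force: 30.0
```

Emit:
apply_moves --pt "0 0 0 -1.0 0 0 0" --pt "0 0 0 0 0 0 0" --pt "0 0 0 0 0 0 0"

```text
clock: 19.7
ee_pos: [0.4893, -0.0057, 0.0723]
tcp_rot: [-2.158, -2.281, 0.0]
contact_force: [0.7, 1.2, -2.1]
grip_width: 0.0238
grip_force: 30.0
```

Emit:
apply_moves --pt "0 0 0 1.2 0 0 0" --pt "0 0 0 0 0 0 0" --pt "0 0 0 0 0 0 0"

```text
clock: 19.95
ee_pos: [0.4893, 0.0066, 0.0726]
tcp_rot: [2.156, 2.284, -0.001]
contact_force: [1.4, -1.5, -3.7]
grip_width: 0.0234
grip_force: 30.0
```

Emit:
apply_moves --pt "0 0 0 0.2 0 0 0" --pt "0 0 0 0 0 0 0" --pt "0 0 0 0 0 0 0"

```text
clock: 20.2
ee_pos: [0.4894, 0.0077, 0.0729]
tcp_rot: [2.156, 2.283, -0.002]
contact_force: [-0.4, -4.8, -0.7]
grip_width: 0.0234
grip_force: 30.0
```

Emit:
apply_moves --pt "0 0 0 0.2 0 0 0" --pt "0 0 0 0 0 0 0" --pt "0 0 0 0 0 0 0"

```text
clock: 20.45
ee_pos: [0.4896, 0.0093, 0.0733]
tcp_rot: [2.156, 2.283, -0.002]
contact_force: [-1.2, -5.5, 1.0]
grip_width: 0.0236
grip_force: 30.0
```

Emit:
apply_moves --pt "0 0 0 0.2 0 0 0" --pt "0 0 0 0 0 0 0" --pt "0 0 0 0 0 0 0"

```text
clock: 20.7
ee_pos: [0.4898, 0.0111, 0.0736]
tcp_rot: [2.155, 2.282, -0.001]
contact_force: [-1.0, -5.1, 0.5]
grip_width: 0.0234
grip_force: 30.0
```

Emit:
apply_moves --pt "0 0 0 -0.5 0 0 0" --pt "0 0 0 -0.55 0 0 0" --pt "0 0 0 0 0 0.3 0" --pt "0 0 0 0 0 0.2 0" --pt "0 0 0 0 0 0 0" --pt "0 0 0 0 0 -0.25 0" --pt "0 0 0 0 0 0 0"

```text
clock: 21.28
ee_pos: [0.4898, 0.0023, 0.0703]
tcp_rot: [-2.158, -2.283, -0.002]
contact_force: [0.2, -1.3, -2.3]
grip_width: 0.0233
grip_force: 30.0
```

Emit:
apply_moves --pt "0 0 0 0 -0.5 0 0" --pt "0 0 0 0 0 0 0" --pt "0 0 0 0 0 0 0"

```text
clock: 21.53
ee_pos: [0.4851, 0.0026, 0.0701]
tcp_rot: [-2.158, -2.283, -0.004]
contact_force: [3.5, 3.3, -2.4]
grip_width: 0.0233
grip_force: 30.0
```

Emit:
apply_moves --pt "0 0 0 0 -0.5 0 0" --pt "0 0 0 0 0 0 0" --pt "0 0 0 0 0 0 0"

```text
clock: 21.78
ee_pos: [0.481, 0.0025, 0.0706]
tcp_rot: [2.157, 2.282, 0.006]
contact_force: [3.0, 4.0, -1.0]
grip_width: 0.0234
grip_force: 30.0
```

Emit:
apply_moves --pt "0 0 0 0 -0.5 0 0" --pt "0 0 0 0 0 0 0" --pt "0 0 0 0 0 0 0"

```text
clock: 22.03
ee_pos: [0.4789, 0.0016, 0.0714]
tcp_rot: [2.154, 2.278, 0.012]
contact_force: [8.5, 4.1, -3.1]
grip_width: 0.0239
grip_force: 30.1
```

Lid B jams at the first gap, so its foot is 62 mm and it goes in the tub. I'll lift it and check clearance beside the shelf.

Emit:
apply_moves --pt "0 0 0 0 0.6 0 0" --pt "0 0 0 0 0 -4 0" --pt "0 0 0 0 0 -4 0" --pt "0 0 0 0 0 0 0" --pt "0 0 0 0 0 0 0"

```text
clock: 22.45
ee_pos: [0.4819, 0.0007, 0.152]
tcp_rot: [2.155, 2.281, 0.001]
contact_force: [-0.3, 0.6, -3.6]
grip_width: 0.0232
grip_force: 30.0
```

Run:
```python
from m import *
from d import go
go(.548,-.359,.15)
c=dict(np.load('/tmp/top.npz')); p=cloud(c)
for y in np.arange(-.34,-.56,-.02):
    print(round(y,2),[round(float(np.nanmax(p[...,2][(abs(p[...,1]-y)<.01)&(abs(p[...,0]-x)<.025)],initial=-1)),2) for x in np.arange(.3,.8,.05)])
```

```text
t 22.45 pos [0.4819 0.0007 0.152 ] yaw(tool y) 3.27 tilt 0.21 F [-0.3  0.6 -3.6] w 0.0232 | tool shift cm [-36.29   4.55   0.29]
-0.34 [0.01, 0.01, 0.03, 0.01, 0.01, 0.01, 0.03, 0.02, 0.12, 0.01]
-0.36 [0.01, 0.01, 0.04, 0.01, 0.01, 0.01, 0.03, 0.02, 0.12, 0.01]
-0.38 [0.09, 0.09, 0.03, 0.01, 0.01, 0.01, 0.03, 0.01, 0.12, 0.01]
-0.4 [0.09, 0.09, 0.03, 0.03, 0.03, 0.03, 0.03, 0.01, 0.12, 0.01]
-0.42 [0.09, 0.09, 0.02, 0.03, 0.03, 0.03, 0.03, 0.01, 0.12, 0.01]
-0.44 [0.09, 0.09, 0.01, 0.01, 0.01, 0.01, 0.01, 0.01, 0.12, 0.01]
-0.46 [0.09, 0.09, 0.01, 0.01, 0.01, 0.01, 0.01, 0.01, 0.12, 0.01]
-0.48 [0.24, 0.24, 0.24, 0.24, 0.24, 0.24, 0.01, 0.01, 0.12, 0.12]
-0.5 [0.24, 0.24, 0.29, 0.29, 0.24, 0.24, 0.01, 0.01, 0.11, 0.11]
-0.52 [0.24, 0.25, 0.29, 0.29, 0.24, 0.24, 0.01, 0.01, 0.01, 0.01]
-0.54 [0.24, 0.24, 0.27, 0.28, 0.24, 0.24, 0.01, 0.01, 0.01, 0.01]
-0.56 [0.12, -1.0, -1.0, 0.24, 0.25, 0.24, 0.01, 0.01, 0.01, 0.01]
```

Emit:
apply_moves --pt "0 0 0 -3.63 0.455 0 0" --pt "0 0 0 -3.63 0.455 0 0" --pt "0 0 0 -3.63 0.455 0 0" --pt "0 0 0 -3.63 0.455 0 0" --pt "0 0 0 -3.63 0.455 0 0" --pt "0 0 0 -3.63 0.455 0 0" --pt "0 0 0 -3.63 0.455 0 0" --pt "0 0 0 -3.63 0.455 0 0"

```text
clock: 23.12
ee_pos: [0.5309, -0.287, 0.1465]
tcp_rot: [-2.153, -2.278, 0.003]
contact_force: [0.6, 0.1, -3.3]
grip_width: 0.0232
grip_force: 30.0
```

Emit:
apply_moves --pt "0 0 0 -3.63 0.455 0 0" --pt "0 0 0 -3.63 0.455 0 0" --pt "0 0 0 0 0 2 0" --pt "0 0 0 0 0 2 0" --pt "0 0 0 0 0 0 0" --pt "0 0 0 0 0 0 0" --pt "0 0 0 0 0 0 0"

```text
clock: 23.7
ee_pos: [0.5458, -0.3575, 0.109]
tcp_rot: [-2.155, -2.282, 0.001]
contact_force: [0.4, -1.1, -2.2]
grip_width: 0.0235
grip_force: 30.0
```

Run:
```python
from m import *
from d import go
go(.548,-.359,.0670)
c=cam('top')
cv2.imwrite('pics/t2.png',cv2.resize(c['color'][130:230,330:440],(660,600),interpolation=cv2.INTER_CUBIC))
c=cam('side');print(lids(c)[-6:])
```

```text
t 23.7 pos [ 0.5458 -0.3575  0.109 ] yaw(tool y) 3.28 tilt 0.17 F [ 0.4 -1.1 -2.2] w 0.0235 | tool shift cm [-0.17  0.22  4.2 ]
[([304.3, 163.8], 38, [0.6845, 0.141, 0.0931], [0.6825, 0.1394, 0.0931]), ([356.3, 170.1], 53, [0.8089, 0.0106, 0.0947], [0.8085, 0.0115, 0.0947]), ([335.9, 182.8], 45, [0.6965, -0.0267, 0.0926], [0.698, -0.0244, 0.0926]), ([355.7, 248.1], 42, [0.5343, -0.3361, 0.0931], [0.5341, -0.3362, 0.0931]), ([301.8, 295.5], 112, [0.3103, -0.4026, 0.0848], [0.3173, -0.4143, 0.0848]), ([318.5, 320.4], 62, [0.3004, -0.5059, 0.0919], [0.3019, -0.5045, 0.0919])]
```

View pics/t2.png

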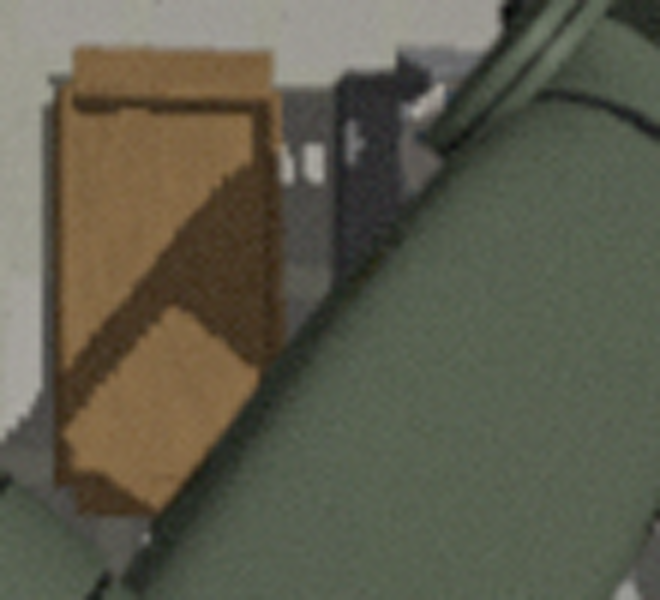

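The arm hides the lid over the tub, and only the carton, at (170,280), is clear. The numbers put the lid over the tub's far slot, so I'll lower it.

Emit:
apply_moves --pt "0 0 0 0 0 1.2 0" --pt "0 0 0 0 0 1.2 0" --pt "0 0 0 0 0 1.2 0" --pt "0 0 0 0 0 0.3 0" --pt "0 0 0 0 0 0 0" --pt "0 0 0 0 0 0 0"

```text
clock: 24.3
ee_pos: [0.5464, -0.3581, 0.0704]
tcp_rot: [-2.157, -2.283, -0.0]
contact_force: [0.1, 0.9, -2.2]
grip_width: 0.0233
grip_force: 30.0
```

Emit:
apply_moves --pt "0 0 0 0 0 0.2 0" --pt "0 0 0 0 0 0.2 0" --pt "0 0 0 0 0 0 0" --pt "0 0 0 0 0 0 0"

```text
clock: 24.63
ee_pos: [0.5473, -0.3591, 0.0684]
tcp_rot: [2.156, 2.282, -0.0]
contact_force: [-0.2, -0.2, 2.6]
grip_width: 0.0234
grip_force: 30.0
```

Emit:
apply_moves --pt "0 0 0 0 0 0 6" --pt "0 0 0 0 0 0 6" --pt "0 0 0 0 0 0 6" --pt "0 0 0 0 0 0 6" --pt "0 0 0 0 0 0 6" --pt "0 0 0 0 0 -4 6" --pt "0 0 0 0 0 -4 6" --pt "0 0 0 0 0 0 6"

```text
clock: 25.3
ee_pos: [0.5513, -0.3621, 0.1566]
tcp_rot: [2.146, 2.272, 0.001]
contact_force: [0.7, -1.7, 1.6]
grip_width: 0.0601
grip_force: 0.0
```

Emit:
apply_moves --pt "0 0 0 3.98 0.53 0 6" --pt "0 0 0 3.98 0.53 0 6" --pt "0 0 0 3.98 0.53 0 6" --pt "0 0 0 3.98 0.53 0 6" --pt "0 0 0 3.98 0.53 0 6" --pt "0 0 0 3.98 0.53 0 6" --pt "0 0 0 3.98 0.53 0 6" --pt "0 0 0 3.98 0.53 0 6"

```text
clock: 25.97
ee_pos: [0.5709, -0.0362, 0.1473]
tcp_rot: [2.157, 2.283, 0.001]
contact_force: [1.0, 0.7, 0.8]
grip_width: 0.0603
grip_force: 0.0
```

Run:
```python
from m import *
from d import go
for n in('side','top'):
    c=cam(n); 
    for x in lids(c):
        if x[2][1]<.45 and x[2][0]<.75:print(n,x[0],x[1],x[2],x[3][:2])
go(.5955,.281,.12)
p=cloud(c)
for nm,(x0,x1,y0,y1),z in(('tub',(.38,.62,-.43,-.28),(.018,.032)),('carton',(.37,.63,-.28,-.14),(.022,.036)),('lid in tub',(.48,.62,-.42,-.3),(.09,.11))):
    m=(p[...,0]>x0)&(p[...,0]<x1)&(p[...,1]>y0)&(p[...,1]<y1)&(p[...,2]>z[0])&(p[...,2]<z[1])
    q=p[m][:,:2]; print(nm,len(q),q.mean(0).round(3),cv2.minAreaRect(q.astype(np.float32)))
```

```text
side [244.3, 143.0] 28 [0.5808, 0.4002, 0.0909] [0.5802, 0.4007]
side [225.4, 154.9] 32 [0.4714, 0.3374, 0.0931] [0.4712, 0.3377]
side [263.1, 154.4] 35 [0.5961, 0.2769, 0.0918] [0.5942, 0.277]
side [304.3, 163.8] 39 [0.6851, 0.1415, 0.0917] [0.6837, 0.1411]
side [336.0, 182.6] 44 [0.6957, -0.0271, 0.0946] [0.6969, -0.0261]
side [301.9, 295.1] 115 [0.3115, -0.4016, 0.0846] [0.3181, -0.4134]
side [318.8, 320.4] 66 [0.3005, -0.5069, 0.0925] [0.3019, -0.5054]
top [235.3, 108.5] 56 [0.6851, 0.1477, 0.0928] [0.6851, 0.1469]
top [188.3, 138.6] 56 [0.5958, 0.2819, 0.0938] [0.5949, 0.2815]
top [144.8, 143.4] 60 [0.5818, 0.4062, 0.0923] [0.5817, 0.4066]
top [411.5, 153.9] 71 [0.5455, -0.3561, 0.0968] [0.5456, -0.3562]
top [458.8, 159.6] 26 [0.5294, -0.4908, 0.0945] [0.529, -0.4908]
top [165.1, 180.0] 62 [0.474, 0.3447, 0.0935] [0.4738, 0.3449]
top [434.6, 217.6] 20 [0.3657, -0.4133, 0.0847] [0.3645, -0.4137]
top [443.3, 235.0] 71 [0.3069, -0.4436, 0.0848] [0.3155, -0.4343]
top [465.1, 236.1] 30 [0.3112, -0.4901, 0.0959] [0.3113, -0.49]
t 26.07 pos [ 0.5708 -0.0323  0.1472] yaw(tool y) 3.66 tilt 0.13 F [-0.3 -0.8  0.4] w 0.06 | tool shift cm [31.1   4.46  2.79]
tub 649 [ 0.502 -0.36 ] ((0.5020896792411804, -0.35926538705825806), (0.11325980722904205, 0.2281123399734497), 86.29784393310547)
carton 699 [ 0.498 -0.218] ((0.49590229988098145, -0.21777965128421783), (0.1121247187256813, 0.23817789554595947), 87.95320129394531)
lid in tub 61 [ 0.546 -0.357] ((0.5462441444396973, -0.3580658733844757), (0.021797725930809975, 0.02267763577401638), 55.774471282958984)
```

Emit:
apply_moves --pt "0 0 0 3.89 0.557 0 6" --pt "0 0 0 3.89 0.557 0 6" --pt "0 0 0 3.89 0.557 0 6" --pt "0 0 0 3.89 0.557 0 6" --pt "0 0 0 3.89 0.557 0 6" --pt "0 0 0 3.89 0.557 0 6" --pt "0 0 0 3.89 0.557 0 6" --pt "0 0 0 3.89 0.557 0 6"

```text
clock: 26.73
ee_pos: [0.5982, 0.2762, 0.1471]
tcp_rot: [2.158, 2.283, 0.0]
contact_force: [0.9, 0.3, -0.1]
grip_width: 0.06
grip_force: 0.0
```

Emit:
apply_moves --pt "0 0 0 0 0 3 6" --pt "0 0 0 0 0 0 6" --pt "0 0 0 0 0 0 6" --pt "0 0 0 0 0 0 6"

```text
clock: 27.07
ee_pos: [0.5978, 0.2736, 0.1171]
tcp_rot: [-2.159, -2.282, 0.002]
contact_force: [-0.4, -0.2, 0.1]
grip_width: 0.0603
grip_force: 0.0
```

```bash
python3 d.py .5953 .2817 .06
```

```text
t 27.07 pos [0.5978 0.2736 0.1171] yaw(tool y) 3.17 tilt 0.07 F [-0.4 -0.2  0.1] w 0.0603 | tool shift cm [ 0.82 -0.2   5.71]
```

Emit:
apply_moves --pt "0 0 0 0.8 -0.2 0 6" --pt "0 0 0 0 0 2 6" --pt "0 0 0 0 0 2 6" --pt "0 0 0 0 0 1.7 6" --pt "0 0 0 0 0 0 6" --pt "0 0 0 0 0 0 6"

```text
clock: 27.57
ee_pos: [0.5952, 0.2823, 0.0603]
tcp_rot: [-2.159, -2.282, 0.001]
contact_force: [-0.2, 0.9, 0.3]
grip_width: 0.0598
grip_force: 0.0
```

Emit:
apply_moves --pt "0 0 0 0 0 0 0" --pt "0 0 0 0 0 0 0" --pt "0 0 0 0 0 0 0" --pt "0 0 0 0 0 0 0" --pt "0 0 0 0 0 0 0" --pt "0 0 0 0 0 0 0" --pt "0 0 0 0 0 0 0" --pt "0 0 0 0 0 0 0"

```text
clock: 28.23
ee_pos: [0.5957, 0.2831, 0.0606]
tcp_rot: [2.157, 2.283, 0.001]
contact_force: [0.1, -0.2, 1.4]
grip_width: 0.0235
grip_force: 30.0
```

```bash
python3 d.py .502 .002 .14
```

```text
t 28.23 pos [0.5957 0.2831 0.0606] yaw(tool y) 3.26 tilt 0.06 F [ 0.1 -0.2  1.4] w 0.0235 | tool shift cm [-27.53 -10.95  -7.95]
```

Emit:
apply_moves --pt "0 0 0 0 0 -4 0" --pt "0 0 0 0 0 -4 0" --pt "0 0 0 -3.43 -1.37 0 0" --pt "0 0 0 -3.43 -1.37 0 0" --pt "0 0 0 -3.43 -1.37 0 0" --pt "0 0 0 -3.43 -1.37 0 0" --pt "0 0 0 -3.43 -1.37 0 0" --pt "0 0 0 -3.43 -1.37 0 0"

```text
clock: 28.9
ee_pos: [0.5231, 0.0716, 0.1392]
tcp_rot: [-2.156, -2.283, 0.002]
contact_force: [1.4, -0.6, -2.8]
grip_width: 0.0237
grip_force: 30.0
```

Emit:
apply_moves --pt "0 0 0 -3.43 -1.37 0 0" --pt "0 0 0 -3.43 -1.37 0 0" --pt "0 0 0 0 0 2 0" --pt "0 0 0 0 0 2 0" --pt "0 0 0 0 0 0 0" --pt "0 0 0 0 0 0 0" --pt "0 0 0 0 0 0 0"

```text
clock: 29.48
ee_pos: [0.5016, 0.0031, 0.1005]
tcp_rot: [-2.157, -2.284, 0.0]
contact_force: [0.2, -0.3, -2.4]
grip_width: 0.0235
grip_force: 30.0
```

```bash
python3 d.py .502 .003 .0686
```

```text
t 29.48 pos [0.5016 0.0031 0.1005] yaw(tool y) 3.29 tilt 0.0 F [ 0.2 -0.3 -2.4] w 0.0235 | tool shift cm [-0.01  0.04  3.19]
```

Lower it, slide past the first gap and watch the force.

Emit:
apply_moves --pt "0 0 0 0 0 1 0" --pt "0 0 0 0 0 0.8 0" --pt "0 0 0 0 0 0.8 0" --pt "0 0 0 0 0 0.4 0" --pt "0 0 0 0 0 0 0" --pt "0 0 0 0 0 0 0"

```text
clock: 29.98
ee_pos: [0.5011, 0.003, 0.0696]
tcp_rot: [-2.157, -2.283, 0.001]
contact_force: [-0.3, -0.2, -1.5]
grip_width: 0.0233
grip_force: 30.0
```

Emit:
apply_moves --pt "0 0 0 0 -0.6 0 0" --pt "0 0 0 0 -0.6 0 0" --pt "0 0 0 0 -0.6 0 0" --pt "0 0 0 0 0 0 0" --pt "0 0 0 0 0 0 0"

```text
clock: 30.4
ee_pos: [0.4831, 0.0017, 0.0704]
tcp_rot: [2.158, 2.283, 0.0]
contact_force: [-0.2, -0.5, -2.9]
grip_width: 0.0236
grip_force: 30.0
```

Emit:
apply_moves --pt "0 0 0 0 -0.6 0 0" --pt "0 0 0 0 0 0 0" --pt "0 0 0 0 0 0 0"

```text
clock: 30.65
ee_pos: [0.4772, 0.0014, 0.0701]
tcp_rot: [-2.157, -2.284, 0.0]
contact_force: [-0.1, 0.0, -3.5]
grip_width: 0.0231
grip_force: 30.0
```

Emit:
apply_moves --pt "0 0 0 0 -0.6 0 0" --pt "0 0 0 0 0 0 0" --pt "0 0 0 0 0 0 0"

```text
clock: 30.9
ee_pos: [0.4711, 0.0011, 0.0701]
tcp_rot: [-2.157, -2.283, 0.0]
contact_force: [-0.5, -1.0, -2.1]
grip_width: 0.0234
grip_force: 30.0
```

Emit:
apply_moves --pt "0 0 0 0 -0.7 0 0" --pt "0 0 0 0 -0.7 0 0" --pt "0 0 0 0 -0.7 0 0" --pt "0 0 0 0 -0.7 0 0" --pt "0 0 0 0 0 0 0" --pt "0 0 0 0 0 0 0"

```text
clock: 31.4
ee_pos: [0.443, -0.0005, 0.0701]
tcp_rot: [2.158, 2.283, 0.0]
contact_force: [1.2, -0.2, -2.0]
grip_width: 0.0237
grip_force: 30.0
```

Emit:
apply_moves --pt "0 0 0 0 -0.7 0 0" --pt "0 0 0 0 -0.7 0 0" --pt "0 0 0 0 0 0 0" --pt "0 0 0 0 0 0 0"

```text
clock: 31.73
ee_pos: [0.4291, -0.0012, 0.07]
tcp_rot: [-2.157, -2.283, 0.0]
contact_force: [0.6, -0.0, -2.8]
grip_width: 0.0233
grip_force: 30.0
```

Emit:
apply_moves --pt "0 0 0 0 -0.6 0 0" --pt "0 0 0 0 0 0 0" --pt "0 0 0 0 0 0 0"

```text
clock: 31.98
ee_pos: [0.4233, -0.0016, 0.0701]
tcp_rot: [-2.157, -2.284, 0.0]
contact_force: [-0.3, 0.4, -2.5]
grip_width: 0.0233
grip_force: 30.0
```

Emit:
apply_moves --pt "0 0 0 0 -0.6 0 0" --pt "0 0 0 0 0 0 0" --pt "0 0 0 0 0 0 0"

```text
clock: 32.23
ee_pos: [0.4172, -0.0019, 0.07]
tcp_rot: [-2.157, -2.283, 0.0]
contact_force: [-0.4, 0.5, -2.0]
grip_width: 0.0232
grip_force: 30.0
```

Emit:
apply_moves --pt "0 0 0 0 -0.7 0 0" --pt "0 0 0 0 -0.7 0 0" --pt "0 0 0 0 -0.7 0 0" --pt "0 0 0 0 -0.7 0 0" --pt "0 0 0 0 0 0 0" --pt "0 0 0 0 0 0 0"

```text
clock: 32.73
ee_pos: [0.3891, -0.0036, 0.0701]
tcp_rot: [2.158, 2.283, 0.0]
contact_force: [0.4, 1.4, -2.3]
grip_width: 0.0237
grip_force: 30.0
```

Emit:
apply_moves --pt "0 0 0 0 0 -4 0" --pt "0 0 0 0 0 -4 0" --pt "0 0 0 0 0 0 0" --pt "0 0 0 0 0 0 0"

```text
clock: 33.07
ee_pos: [0.3925, -0.0042, 0.1529]
tcp_rot: [2.153, 2.279, 0.006]
contact_force: [0.5, 0.0, -3.4]
grip_width: 0.0234
grip_force: 30.0
```

```bash
python3 d.py .546 -.2165 .15
```

```text
t 33.07 pos [ 0.3925 -0.0042  0.1529] yaw(tool y) 3.26 tilt 0.43 F [ 0.5  0.  -3.4] w 0.0234 | tool shift cm [-22.06  14.11   0.44]
```

Lid C passed both gaps, so it goes in the carton.

Emit:
apply_moves --pt "0 0 0 -3.17 2.06 0 0" --pt "0 0 0 -3.17 2.06 0 0" --pt "0 0 0 -3.17 2.06 0 0" --pt "0 0 0 -3.17 2.06 0 0" --pt "0 0 0 -3.17 2.06 0 0" --pt "0 0 0 -3.17 2.06 0 0" --pt "0 0 0 -3.17 2.06 0 0" --pt "0 0 0 0 0 0 0"

```text
clock: 33.73
ee_pos: [0.5484, -0.2225, 0.1468]
tcp_rot: [2.161, 2.279, -0.003]
contact_force: [-0.3, 1.1, -2.2]
grip_width: 0.0233
grip_force: 30.0
```

Emit:
apply_moves --pt "0 0 0 0 0 2 0" --pt "0 0 0 0 0 2 0" --pt "0 0 0 0 0 1.5 0" --pt "0 0 0 0 0 1 0" --pt "0 0 0 0 0 0 0" --pt "0 0 0 0 0 0 0"

```text
clock: 34.23
ee_pos: [0.5451, -0.2162, 0.0835]
tcp_rot: [-2.155, -2.281, 0.001]
contact_force: [0.4, 0.2, -3.2]
grip_width: 0.0235
grip_force: 30.0
```

```bash
python3 d.py .546 -.2185 .0686
```

```text
t 34.23 pos [ 0.5451 -0.2162  0.0835] yaw(tool y) 3.26 tilt 0.19 F [ 0.4  0.2 -3.2] w 0.0235 | tool shift cm [-0.24  0.08  1.49]
```

Emit:
apply_moves --pt "0 0 0 0 0 0.7 0" --pt "0 0 0 0 0 0.5 0" --pt "0 0 0 0 0 0.3 0" --pt "0 0 0 0 0 0 0" --pt "0 0 0 0 0 0 0"

```text
clock: 34.65
ee_pos: [0.5462, -0.2169, 0.0702]
tcp_rot: [2.157, 2.284, 0.0]
contact_force: [-0.2, -0.0, -2.9]
grip_width: 0.0241
grip_force: 30.0
```

Emit:
apply_moves --pt "0 0 0 0 0 0.15 0" --pt "0 0 0 0 0 0.15 0" --pt "0 0 0 0 0 0 0" --pt "0 0 0 0 0 0 0"

```text
clock: 34.98
ee_pos: [0.547, -0.2174, 0.0687]
tcp_rot: [2.156, 2.282, 0.001]
contact_force: [-1.8, 0.0, 5.4]
grip_width: 0.0231
grip_force: 30.0
```

Emit:
apply_moves --pt "0 0 0 0 0 0 6" --pt "0 0 0 0 0 0 6" --pt "0 0 0 0 0 0 6" --pt "0 0 0 0 0 0 6" --pt "0 0 0 0 0 0 6" --pt "0 0 0 0 0 -4 6" --pt "0 0 0 0 0 -4 6" --pt "0 0 0 0 0 0 6"

```text
clock: 35.65
ee_pos: [0.5515, -0.2198, 0.1557]
tcp_rot: [2.147, 2.273, 0.006]
contact_force: [0.5, -0.4, 1.5]
grip_width: 0.06
grip_force: 0.0
```

```bash
cat > look.py <<'E'
from m import *
import sys
from d import go
for n in('side','top'):
    c=cam(n); 
    for x in lids(c):
        if (-.4<x[2][1]<.45) and x[2][0]<.75:print(n,x[0],x[1],x[2],x[3][:2])
go(*map(float,sys.argv[1:4]))
E
python3 look.py .685 .1465 .12
```

```text
side [244.3, 143.0] 28 [0.5785, 0.3999, 0.091] [0.5802, 0.4007]
side [225.5, 154.9] 33 [0.4713, 0.3395, 0.0924] [0.4719, 0.3385]
side [303.4, 163.8] 29 [0.6811, 0.1418, 0.0926] [0.6803, 0.1415]
side [336.0, 182.8] 43 [0.6969, -0.0264, 0.0933] [0.6978, -0.0254]
side [333.1, 225.0] 84 [0.5433, -0.2242, 0.0971] [0.542, -0.2245]
top [347.5, 84.6] 193 [0.7214, -0.161, 0.0937] [0.7567, -0.1824]
top [291.2, 105.5] 23 [0.6923, -0.0156, 0.0923] [0.6939, -0.0161]
top [235.4, 108.6] 57 [0.6864, 0.1476, 0.0924] [0.6851, 0.1467]
top [144.7, 143.4] 60 [0.5813, 0.406, 0.0932] [0.5812, 0.4065]
top [165.0, 180.1] 60 [0.4739, 0.345, 0.0933] [0.4737, 0.3451]
t 35.75 pos [ 0.5479 -0.2179  0.1497] yaw(tool y) 3.26 tilt 0.32 F [-0.2  0.1 -1.5] w 0.0601 | tool shift cm [35.61 15.74  2.93]
```

Emit:
apply_moves --pt "0 0 0 3.56 1.57 0 6" --pt "0 0 0 3.56 1.57 0 6" --pt "0 0 0 3.56 1.57 0 6" --pt "0 0 0 3.56 1.57 0 6" --pt "0 0 0 3.56 1.57 0 6" --pt "0 0 0 3.56 1.57 0 6" --pt "0 0 0 3.56 1.57 0 6" --pt "0 0 0 3.56 1.57 0 6"

```text
clock: 36.42
ee_pos: [0.6542, 0.0764, 0.1445]
tcp_rot: [-2.155, -2.282, 0.005]
contact_force: [-0.4, -0.5, -0.4]
grip_width: 0.0601
grip_force: 0.0
```

Emit:
apply_moves --pt "0 0 0 3.56 1.57 0 6" --pt "0 0 0 3.56 1.57 0 6" --pt "0 0 0 0 0 2 6" --pt "0 0 0 0 0 1 6" --pt "0 0 0 0 0 0 6" --pt "0 0 0 0 0 0 6" --pt "0 0 0 0 0 0 6"

```text
clock: 37.0
ee_pos: [0.6822, 0.1459, 0.1166]
tcp_rot: [-2.159, -2.281, 0.002]
contact_force: [-0.2, -0.8, 0.2]
grip_width: 0.0598
grip_force: 0.0
```

```bash
python3 d.py .685 .1475 .06
```

```text
t 37.0 pos [0.6822 0.1459 0.1166] yaw(tool y) 3.15 tilt 0.08 F [-0.2 -0.8  0.2] w 0.0598 | tool shift cm [0.14 0.29 5.66]
```

Emit:
apply_moves --pt "0 0 0 0.1 0.2 0 6" --pt "0 0 0 0 0 2 6" --pt "0 0 0 0 0 2 6" --pt "0 0 0 0 0 1.6 6" --pt "0 0 0 0 0 0 6" --pt "0 0 0 0 0 0 6"

```text
clock: 37.5
ee_pos: [0.6843, 0.1478, 0.061]
tcp_rot: [-2.158, -2.282, 0.001]
contact_force: [0.7, 0.2, -0.5]
grip_width: 0.0602
grip_force: 0.0
```

Emit:
apply_moves --pt "0 0 0 0 0 0 0" --pt "0 0 0 0 0 0 0" --pt "0 0 0 0 0 0 0" --pt "0 0 0 0 0 0 0" --pt "0 0 0 0 0 0 0" --pt "0 0 0 0 0 0 0" --pt "0 0 0 0 0 0 0" --pt "0 0 0 0 0 0 0"

```text
clock: 38.17
ee_pos: [0.6853, 0.1486, 0.0617]
tcp_rot: [2.157, 2.283, 0.002]
contact_force: [1.4, 0.0, 1.1]
grip_width: 0.0236
grip_force: 29.9
```

```bash
python3 d.py .502 .002 .14
```

```text
t 38.17 pos [0.6853 0.1486 0.0617] yaw(tool y) 3.26 tilt 0.08 F [1.4 0.  1.1] w 0.0236 | tool shift cm [-13.6  -19.12  -7.86]
```

Emit:
apply_moves --pt "0 0 0 0 0 -4 0" --pt "0 0 0 0 0 -4 0" --pt "0 0 0 -2.24 -3.18 0 0" --pt "0 0 0 -2.24 -3.18 0 0" --pt "0 0 0 -2.24 -3.18 0 0" --pt "0 0 0 -2.24 -3.18 0 0" --pt "0 0 0 -2.24 -3.18 0 0" --pt "0 0 0 -2.24 -3.18 0 0"

```text
clock: 38.83
ee_pos: [0.4991, 0.0029, 0.1402]
tcp_rot: [-2.155, -2.283, 0.002]
contact_force: [-0.0, -1.0, -1.7]
grip_width: 0.0236
grip_force: 30.0
```

Emit:
apply_moves --pt "0 0 0 0 0 0 0" --pt "0 0 0 0 0 2 0" --pt "0 0 0 0 0 2 0" --pt "0 0 0 0 0 0 0" --pt "0 0 0 0 0 0 0" --pt "0 0 0 0 0 0 0"

```text
clock: 39.33
ee_pos: [0.5023, 0.0037, 0.1016]
tcp_rot: [2.157, 2.284, 0.0]
contact_force: [1.1, -0.2, -1.7]
grip_width: 0.0236
grip_force: 30.0
```

```bash
python3 look.py .502 .0033 .07
```

```text
side [244.3, 143.0] 28 [0.5806, 0.4015, 0.0921] [0.5791, 0.3985]
side [225.5, 154.8] 32 [0.4723, 0.3399, 0.0922] [0.4725, 0.3397]
side [335.9, 182.9] 44 [0.6961, -0.0265, 0.0926] [0.6979, -0.0246]
side [279.9, 197.0] 196 [0.4938, -0.0107, 0.0888] [0.4966, -0.009]
side [333.1, 225.3] 78 [0.5415, -0.2251, 0.0965] [0.542, -0.2248]
top [291.0, 105.0] 21 [0.6931, -0.0152, 0.0962] [0.6937, -0.0152]
top [144.7, 143.4] 58 [0.5815, 0.4061, 0.0921] [0.5816, 0.407]
top [362.3, 154.2] 66 [0.5452, -0.2148, 0.1005] [0.5447, -0.215]
top [411.5, 154.0] 70 [0.546, -0.3558, 0.0963] [0.5457, -0.3565]
top [275.3, 170.4] 23 [0.5007, 0.033, 0.0847] [0.5022, 0.0322]
top [165.0, 180.0] 60 [0.4739, 0.3451, 0.0934] [0.4738, 0.345]
top [430.0, 220.8] 32 [0.3606, -0.3971, 0.0846] [0.3556, -0.4001]
t 39.43 pos [0.5031 0.0036 0.1023] yaw(tool y) 3.28 tilt 0.12 F [ 0.1  0.1 -1.5] w 0.0229 | tool shift cm [-0.02 -0.11  3.23]
```

Emit:
apply_moves --pt "0 0 0 0 0 1 0" --pt "0 0 0 0 0 0.8 0" --pt "0 0 0 0 0 0.8 0" --pt "0 0 0 0 0 0.4 0" --pt "0 0 0 0 0 0 0" --pt "0 0 0 0 0 0 0"

```text
clock: 39.93
ee_pos: [0.5013, 0.0036, 0.0705]
tcp_rot: [-2.157, -2.283, 0.001]
contact_force: [0.1, 0.1, -1.7]
grip_width: 0.0232
grip_force: 30.0
```

Emit:
apply_moves --pt "0 0 0 0 -0.6 0 0" --pt "0 0 0 0 -0.6 0 0" --pt "0 0 0 0 -0.6 0 0" --pt "0 0 0 0 0 0 0" --pt "0 0 0 0 0 0 0"

```text
clock: 40.35
ee_pos: [0.4834, 0.0026, 0.0714]
tcp_rot: [2.158, 2.283, 0.0]
contact_force: [-0.7, 0.2, -2.0]
grip_width: 0.0233
grip_force: 30.0
```

Emit:
apply_moves --pt "0 0 0 0 -0.6 0 0" --pt "0 0 0 0 0 0 0" --pt "0 0 0 0 0 0 0"

```text
clock: 40.6
ee_pos: [0.4806, 0.0023, 0.0722]
tcp_rot: [2.155, 2.28, 0.008]
contact_force: [5.0, 2.1, -5.2]
grip_width: 0.0236
grip_force: 30.0
```

Emit:
apply_moves --pt "0 0 0 0 -0.6 0 0" --pt "0 0 0 0 0 0 0" --pt "0 0 0 0 0 0 0"

```text
clock: 40.85
ee_pos: [0.4777, 0.0017, 0.0732]
tcp_rot: [2.151, 2.275, 0.015]
contact_force: [9.0, 1.0, -5.4]
grip_width: 0.0238
grip_force: 30.1
```

Lid D jams at the first gap, so its foot is 62 mm and it goes in the tub's near slot.

Emit:
apply_moves --pt "0 0 0 0 0.8 0 0" --pt "0 0 0 0 0 -4 0" --pt "0 0 0 0 0 -4 0" --pt "0 0 0 0 0 0 0" --pt "0 0 0 0 0 0 0" --pt "0 0 0 0 0 0 0"

```text
clock: 41.35
ee_pos: [0.4789, 0.0022, 0.1506]
tcp_rot: [-2.157, -2.283, 0.002]
contact_force: [-0.4, -0.2, -2.1]
grip_width: 0.0233
grip_force: 29.9
```

```bash
python3 d.py .449 -.355 .15
```

```text
t 41.35 pos [0.4789 0.0022 0.1506] yaw(tool y) 3.26 tilt 0.1 F [-0.4 -0.2 -2.1] w 0.0233 | tool shift cm [-35.49  -5.02   0.07]
```

Emit:
apply_moves --pt "0 0 0 -3.55 -0.5 0 0" --pt "0 0 0 -3.55 -0.5 0 0" --pt "0 0 0 -3.55 -0.5 0 0" --pt "0 0 0 -3.55 -0.5 0 0" --pt "0 0 0 -3.55 -0.5 0 0" --pt "0 0 0 -3.55 -0.5 0 0" --pt "0 0 0 -3.55 -0.5 0 0" --pt "0 0 0 -3.55 -0.5 0 0"

```text
clock: 42.02
ee_pos: [0.4536, -0.2838, 0.1483]
tcp_rot: [-2.154, -2.279, 0.001]
contact_force: [0.9, -0.6, -2.5]
grip_width: 0.0237
grip_force: 30.0
```

Emit:
apply_moves --pt "0 0 0 -3.55 -0.5 0 0" --pt "0 0 0 -3.55 -0.5 0 0" --pt "0 0 0 0 0 2 0" --pt "0 0 0 0 0 2 0" --pt "0 0 0 0 0 0 0" --pt "0 0 0 0 0 0 0" --pt "0 0 0 0 0 0 0"

```text
clock: 42.6
ee_pos: [0.4496, -0.3541, 0.1104]
tcp_rot: [-2.155, -2.283, -0.0]
contact_force: [-0.3, -0.3, -1.4]
grip_width: 0.0234
grip_force: 30.0
```

```bash
python3 d.py .449 -.355 .0657
```

```text
t 42.6 pos [ 0.4496 -0.3541  0.1104] yaw(tool y) 3.29 tilt 0.12 F [-0.3 -0.3 -1.4] w 0.0234 | tool shift cm [-0.09 -0.06  4.47]
```

Emit:
apply_moves --pt "0 0 0 0 0 1.5 0" --pt "0 0 0 0 0 1.5 0" --pt "0 0 0 0 0 0.8 0" --pt "0 0 0 0 0 0.4 0" --pt "0 0 0 0 0 0 0" --pt "0 0 0 0 0 0 0"

```text
clock: 43.1
ee_pos: [0.4506, -0.3552, 0.0699]
tcp_rot: [2.156, 2.283, -0.0]
contact_force: [0.2, 0.5, -2.1]
grip_width: 0.0233
grip_force: 30.0
```

Emit:
apply_moves --pt "0 0 0 0 0 0.2 0" --pt "0 0 0 0 0 0.15 0" --pt "0 0 0 0 0 0 0" --pt "0 0 0 0 0 0 0"

```text
clock: 43.43
ee_pos: [0.451, -0.3556, 0.0671]
tcp_rot: [2.156, 2.282, 0.0]
contact_force: [0.4, 0.8, 3.6]
grip_width: 0.0232
grip_force: 30.0
```

Emit:
apply_moves --pt "0 0 0 0 0 0 6" --pt "0 0 0 0 0 0 6" --pt "0 0 0 0 0 0 6" --pt "0 0 0 0 0 0 6" --pt "0 0 0 0 0 0 6" --pt "0 0 0 0 0 -4 6" --pt "0 0 0 0 0 -4 6" --pt "0 0 0 0 0 0 6"

```text
clock: 44.1
ee_pos: [0.4543, -0.3593, 0.1541]
tcp_rot: [2.147, 2.273, -0.001]
contact_force: [1.2, -1.1, 1.3]
grip_width: 0.0599
grip_force: 0.0
```

Emit:
apply_moves --pt "0 0 0 3.9 0.35 0 6" --pt "0 0 0 3.9 0.35 0 6" --pt "0 0 0 3.9 0.35 0 6" --pt "0 0 0 3.9 0.35 0 6" --pt "0 0 0 3.9 0.35 0 6" --pt "0 0 0 3.9 0.35 0 6" --pt "0 0 0 3.9 0.35 0 6" --pt "0 0 0 3.9 0.35 0 6"

```text
clock: 44.77
ee_pos: [0.4602, -0.0402, 0.1458]
tcp_rot: [2.157, 2.282, 0.001]
contact_force: [1.5, 0.2, -0.2]
grip_width: 0.0601
grip_force: 0.0
```

```bash
python3 look.py .4738 .346 .12
```

```text
side [244.3, 142.9] 26 [0.5803, 0.401, 0.0921] [0.5795, 0.3991]
side [225.6, 155.1] 31 [0.472, 0.3379, 0.0924] [0.4719, 0.3373]
side [335.9, 182.8] 46 [0.6957, -0.0263, 0.0928] [0.6979, -0.0247]
side [333.1, 224.9] 79 [0.5429, -0.2245, 0.0972] [0.5424, -0.2242]
top [291.1, 105.3] 21 [0.6921, -0.0153, 0.0944] [0.6935, -0.0156]
top [144.7, 143.3] 58 [0.5819, 0.406, 0.0931] [0.5817, 0.4065]
top [362.4, 154.1] 64 [0.5444, -0.2156, 0.1] [0.5449, -0.2154]
top [411.7, 154.0] 69 [0.5452, -0.3566, 0.0968] [0.5455, -0.3567]
top [165.1, 180.0] 62 [0.4739, 0.345, 0.0936] [0.4738, 0.3449]
top [412.7, 187.2] 71 [0.4491, -0.3534, 0.0963] [0.4494, -0.3536]
top [425.6, 232.3] 25 [0.3215, -0.3835, 0.0839] [0.3232, -0.386]
t 44.87 pos [ 0.4598 -0.037   0.1455] yaw(tool y) 3.67 tilt 0.11 F [0.9 0.5 0.3] w 0.0601 | tool shift cm [38.12  3.85  2.62]
```

Emit:
apply_moves --pt "0 0 0 3.88 0.36 0 6" --pt "0 0 0 3.88 0.36 0 6" --pt "0 0 0 3.88 0.36 0 6" --pt "0 0 0 3.88 0.36 0 6" --pt "0 0 0 3.88 0.36 0 6" --pt "0 0 0 3.88 0.36 0 6" --pt "0 0 0 3.88 0.36 0 6" --pt "0 0 0 3.88 0.36 0 6"

```text
clock: 45.53
ee_pos: [0.472, 0.2707, 0.1456]
tcp_rot: [2.158, 2.282, 0.001]
contact_force: [0.9, -1.1, 0.1]
grip_width: 0.0601
grip_force: 0.0
```

Emit:
apply_moves --pt "0 0 0 3.88 0.36 0 6" --pt "0 0 0 3.88 0.36 0 6" --pt "0 0 0 0 0 2 6" --pt "0 0 0 0 0 1 6" --pt "0 0 0 0 0 0 6" --pt "0 0 0 0 0 0 6" --pt "0 0 0 0 0 0 6"

```text
clock: 46.12
ee_pos: [0.4748, 0.3461, 0.1158]
tcp_rot: [2.16, 2.281, -0.0]
contact_force: [0.6, -0.3, 0.2]
grip_width: 0.0595
grip_force: 0.0
```

```bash
python3 d.py .4738 .345 .06
```

```text
t 46.12 pos [0.4748 0.3461 0.1158] yaw(tool y) 3.14 tilt 0.02 F [ 0.6 -0.3  0.2] w 0.0595 | tool shift cm [-0.1  -0.11  5.58]
```

Emit:
apply_moves --pt "0 0 0 -0.1 -0.1 0 6" --pt "0 0 0 0 0 2 6" --pt "0 0 0 0 0 2 6" --pt "0 0 0 0 0 1.5 6" --pt "0 0 0 0 0 0 6" --pt "0 0 0 0 0 0 6"

```text
clock: 46.62
ee_pos: [0.4732, 0.3457, 0.0607]
tcp_rot: [-2.158, -2.282, 0.001]
contact_force: [0.6, -0.5, 0.7]
grip_width: 0.0597
grip_force: 0.0
```

Emit:
apply_moves --pt "0 0 0 0 0 0 0" --pt "0 0 0 0 0 0 0" --pt "0 0 0 0 0 0 0" --pt "0 0 0 0 0 0 0" --pt "0 0 0 0 0 0 0" --pt "0 0 0 0 0 0 0" --pt "0 0 0 0 0 0 0" --pt "0 0 0 0 0 0 0"

```text
clock: 47.28
ee_pos: [0.4737, 0.3467, 0.061]
tcp_rot: [2.157, 2.283, 0.001]
contact_force: [0.9, -0.0, 0.1]
grip_width: 0.0233
grip_force: 30.0
```

```bash
python3 d.py .502 .0035 .14
```

```text
t 47.28 pos [0.4737 0.3467 0.061 ] yaw(tool y) 3.26 tilt 0.06 F [ 0.9 -0.   0.1] w 0.0233 | tool shift cm [-34.42   0.88  -7.91]
```

Emit:
apply_moves --pt "0 0 0 0 0 -4 0" --pt "0 0 0 0 0 -4 0" --pt "0 0 0 -3.82 0.1 0 0" --pt "0 0 0 -3.82 0.1 0 0" --pt "0 0 0 -3.82 0.1 0 0" --pt "0 0 0 -3.82 0.1 0 0" --pt "0 0 0 -3.82 0.1 0 0" --pt "0 0 0 -3.82 0.1 0 0"

```text
clock: 47.95
ee_pos: [0.4911, 0.1164, 0.1398]
tcp_rot: [-2.156, -2.283, 0.002]
contact_force: [0.7, 0.5, -2.0]
grip_width: 0.0232
grip_force: 30.0
```

Emit:
apply_moves --pt "0 0 0 -3.82 0.1 0 0" --pt "0 0 0 -3.82 0.1 0 0" --pt "0 0 0 -3.82 0.1 0 0" --pt "0 0 0 0 0 2 0" --pt "0 0 0 0 0 2 0" --pt "0 0 0 0 0 0 0" --pt "0 0 0 0 0 0 0" --pt "0 0 0 0 0 0 0"

```text
clock: 48.62
ee_pos: [0.5018, 0.0041, 0.1009]
tcp_rot: [-2.156, -2.284, 0.0]
contact_force: [-0.1, -0.8, -1.7]
grip_width: 0.023
grip_force: 30.0
```

```bash
python3 d.py .502 .0035 .07
```

```text
t 48.62 pos [0.5018 0.0041 0.1009] yaw(tool y) 3.3 tilt 0.02 F [-0.1 -0.8 -1.7] w 0.023 | tool shift cm [-0.06  0.02  3.09]
```

Emit:
apply_moves --pt "0 0 0 0 0 1 0" --pt "0 0 0 0 0 0.8 0" --pt "0 0 0 0 0 0.8 0" --pt "0 0 0 0 0 0.4 0" --pt "0 0 0 0 0 0 0" --pt "0 0 0 0 0 0 0"

```text
clock: 49.12
ee_pos: [0.5014, 0.0039, 0.0701]
tcp_rot: [-2.157, -2.283, 0.001]
contact_force: [0.1, -0.4, -0.9]
grip_width: 0.0236
grip_force: 30.0
```

Emit:
apply_moves --pt "0 0 0 0 -0.6 0 0" --pt "0 0 0 0 -0.6 0 0" --pt "0 0 0 0 -0.6 0 0" --pt "0 0 0 0 0 0 0" --pt "0 0 0 0 0 0 0"

```text
clock: 49.53
ee_pos: [0.4834, 0.0027, 0.0708]
tcp_rot: [2.158, 2.283, 0.0]
contact_force: [0.9, -0.3, -2.5]
grip_width: 0.0235
grip_force: 30.0
```

Emit:
apply_moves --pt "0 0 0 0 -0.6 0 0" --pt "0 0 0 0 0 0 0" --pt "0 0 0 0 0 0 0"

```text
clock: 49.78
ee_pos: [0.4776, 0.0023, 0.0707]
tcp_rot: [-2.158, -2.283, 0.0]
contact_force: [-0.6, -0.5, -1.7]
grip_width: 0.0239
grip_force: 30.0
```

Emit:
apply_moves --pt "0 0 0 0 -0.6 0 0" --pt "0 0 0 0 0 0 0" --pt "0 0 0 0 0 0 0"

```text
clock: 50.03
ee_pos: [0.4715, 0.0021, 0.0705]
tcp_rot: [-2.157, -2.283, 0.0]
contact_force: [0.5, 0.2, -1.6]
grip_width: 0.0233
grip_force: 30.0
```

Passed the first gap; on to the second.

Emit:
apply_moves --pt "0 0 0 0 -0.7 0 0" --pt "0 0 0 0 -0.7 0 0" --pt "0 0 0 0 -0.7 0 0" --pt "0 0 0 0 -0.7 0 0" --pt "0 0 0 0 0 0 0" --pt "0 0 0 0 0 0 0"

```text
clock: 50.53
ee_pos: [0.4434, 0.0004, 0.0706]
tcp_rot: [2.158, 2.283, 0.0]
contact_force: [0.5, -0.5, -1.9]
grip_width: 0.0231
grip_force: 30.0
```

Emit:
apply_moves --pt "0 0 0 0 -0.7 0 0" --pt "0 0 0 0 -0.7 0 0" --pt "0 0 0 0 0 0 0" --pt "0 0 0 0 0 0 0"

```text
clock: 50.87
ee_pos: [0.4295, -0.0003, 0.0706]
tcp_rot: [-2.158, -2.283, 0.0]
contact_force: [0.6, -0.2, -2.9]
grip_width: 0.0236
grip_force: 30.0
```

Emit:
apply_moves --pt "0 0 0 0 -0.6 0 0" --pt "0 0 0 0 0 0 0" --pt "0 0 0 0 0 0 0"

```text
clock: 51.12
ee_pos: [0.4253, -0.0012, 0.0712]
tcp_rot: [2.155, 2.282, 0.002]
contact_force: [3.8, -1.1, -3.0]
grip_width: 0.0235
grip_force: 30.0
```

Emit:
apply_moves --pt "0 0 0 0 -0.6 0 0" --pt "0 0 0 0 0 0 0" --pt "0 0 0 0 0 0 0"

```text
clock: 51.37
ee_pos: [0.4228, -0.0015, 0.0721]
tcp_rot: [2.153, 2.276, 0.011]
contact_force: [8.5, -1.2, -6.8]
grip_width: 0.0235
grip_force: 30.0
```

Lid E stops at the second gap, so its foot is 52 mm and it goes in the board's near slot.

Emit:
apply_moves --pt "0 0 0 0 0.8 0 0" --pt "0 0 0 0 0 -4 0" --pt "0 0 0 0 0 -4 0" --pt "0 0 0 0 0 0 0" --pt "0 0 0 0 0 0 0" --pt "0 0 0 0 0 0 0"

```text
clock: 51.87
ee_pos: [0.4245, -0.0002, 0.1496]
tcp_rot: [-2.155, -2.282, 0.003]
contact_force: [-0.1, 0.3, -3.8]
grip_width: 0.0232
grip_force: 29.9
```

```bash
python3 d.py .6 -.015 .15
```

```text
t 51.87 pos [ 4.245e-01 -2.000e-04  1.496e-01] yaw(tool y) 3.26 tilt 0.18 F [-0.1  0.3 -3.8] w 0.0232 | tool shift cm [-2.48 17.44 -0.09]
```

Emit:
apply_moves --pt "0 0 0 -0.5 3.48 0 0" --pt "0 0 0 -0.5 3.48 0 0" --pt "0 0 0 -0.5 3.48 0 0" --pt "0 0 0 -0.5 3.48 0 0" --pt "0 0 0 -0.5 3.48 0 0" --pt "0 0 0 0 0 0 0" --pt "0 0 0 0 0 2 0" --pt "0 0 0 0 0 2 0"

```text
clock: 52.53
ee_pos: [0.6002, -0.0155, 0.1081]
tcp_rot: [-2.155, -2.282, 0.003]
contact_force: [-0.3, 0.3, -2.7]
grip_width: 0.0233
grip_force: 30.0
```

Emit:
apply_moves --pt "0 0 0 0 0 1 0" --pt "0 0 0 0 0 0.5 0" --pt "0 0 0 0 0 0 0" --pt "0 0 0 0 0 0 0" --pt "0 0 0 0 0 0 0"

```text
clock: 52.95
ee_pos: [0.6017, -0.0158, 0.0968]
tcp_rot: [2.156, 2.283, 0.002]
contact_force: [0.3, 0.5, -2.6]
grip_width: 0.0233
grip_force: 30.0
```

```bash
python3 d.py .6 -.015 .079
```

```text
t 52.95 pos [ 0.6017 -0.0158  0.0968] yaw(tool y) 3.26 tilt 0.11 F [ 0.3  0.5 -2.6] w 0.0233 | tool shift cm [ 0.09 -0.17  1.78]
```

Emit:
apply_moves --pt "0 0 0 0 -0.1 0.6 0" --pt "0 0 0 0 0 0.6 0" --pt "0 0 0 0 0 0.3 0" --pt "0 0 0 0 0 0.2 0" --pt "0 0 0 0 0 0 0" --pt "0 0 0 0 0 0 0"

```text
clock: 53.45
ee_pos: [0.6002, -0.0161, 0.08]
tcp_rot: [2.157, 2.284, -0.001]
contact_force: [-2.5, -0.6, 5.6]
grip_width: 0.0235
grip_force: 30.0
```

Emit:
apply_moves --pt "0 0 0 0 0 0.15 0" --pt "0 0 0 0 0 0 0" --pt "0 0 0 0 0 0 0"

```text
clock: 53.7
ee_pos: [0.6007, -0.0164, 0.0798]
tcp_rot: [2.156, 2.283, -0.0]
contact_force: [-4.2, -1.5, 9.7]
grip_width: 0.0237
grip_force: 30.0
```

Emit:
apply_moves --pt "0 0 0 0 0 0 6" --pt "0 0 0 0 0 0 6" --pt "0 0 0 0 0 0 6" --pt "0 0 0 0 0 0 6" --pt "0 0 0 0 0 0 6" --pt "0 0 0 0 0 -4 6" --pt "0 0 0 0 0 -3 6" --pt "0 0 0 0 0 0 6"

```text
clock: 54.37
ee_pos: [0.605, -0.0164, 0.1543]
tcp_rot: [2.15, 2.276, 0.011]
contact_force: [1.4, -0.8, 0.8]
grip_width: 0.06
grip_force: 0.0
```

Emit:
apply_moves --pt "0 0 0 3.85 0.05 0 6" --pt "0 0 0 3.85 0.05 0 6" --pt "0 0 0 3.85 0.05 0 6" --pt "0 0 0 3.85 0.05 0 6" --pt "0 0 0 3.85 0.05 0 6" --pt "0 0 0 3.85 0.05 0 6" --pt "0 0 0 3.85 0.05 0 6" --pt "0 0 0 0 0 0 6"

```text
clock: 55.03
ee_pos: [0.5868, 0.2606, 0.1466]
tcp_rot: [-2.148, -2.289, -0.004]
contact_force: [-0.9, -0.2, 0.0]
grip_width: 0.0605
grip_force: 0.0
```

```bash
python3 look.py .5816 .4065 .12
```

```text
side [254.1, 145.8] 36 [0.6011, 0.3594, 0.0907] [0.6015, 0.3607]
side [335.8, 182.7] 44 [0.6956, -0.0275, 0.0945] [0.6964, -0.0261]
side [310.1, 190.4] 46 [0.596, -0.0272, 0.0926] [0.5976, -0.0251]
side [333.0, 225.0] 74 [0.5427, -0.2245, 0.097] [0.5421, -0.2241]
top [291.0, 105.5] 22 [0.6924, -0.0149, 0.094] [0.6933, -0.0155]
top [292.3, 139.4] 16 [0.59, -0.0176, 0.0935] [0.5912, -0.0174]
top [362.4, 154.3] 67 [0.5448, -0.215, 0.1004] [0.5445, -0.2152]
top [411.8, 153.9] 67 [0.5457, -0.3569, 0.0967] [0.5459, -0.357]
top [412.8, 187.1] 68 [0.4495, -0.3544, 0.0964] [0.4497, -0.3538]
top [425.5, 224.0] 16 [0.3479, -0.3857, 0.0847] [0.3465, -0.3868]
t 55.13 pos [0.5876 0.2551 0.1464] yaw(tool y) 3.45 tilt 0.05 F [ 0.1 -0.5 -0.4] w 0.0599 | tool shift cm [15.15  0.32  2.63]
```

Lid F has been knocked to about (0.603, 0.367). I'll step back for a clear view before grasping it.

Emit:
apply_moves --pt "0 0 0 -4 0 0 6" --pt "0 0 0 -4 0 0 6" --pt "0 0 0 -4 0 0 6" --pt "0 0 0 -4 0 0 6" --pt "0 0 0 0 0 0 6" --pt "0 0 0 0 0 0 6" --pt "0 0 0 0 0 0 6"

```text
clock: 55.72
ee_pos: [0.5972, 0.0926, 0.147]
tcp_rot: [-2.16, -2.28, 0.0]
contact_force: [-0.3, 0.4, 0.6]
grip_width: 0.06
grip_force: 0.0
```

```bash
python3 look.py .603 .367 .12
python3 - <<'E'
from h import *
c=dict(np.load('/tmp/side.npz'))
cv2.imwrite('pics/f.png',cv2.resize(c['color'][115:200,190:310],(800,567),interpolation=cv2.INTER_CUBIC))
E
```

```text
side [254.0, 145.8] 31 [0.5993, 0.3594, 0.0924] [0.5993, 0.3579]
side [335.8, 182.9] 47 [0.6961, -0.0263, 0.0925] [0.6976, -0.0246]
side [309.8, 190.6] 46 [0.5949, -0.0277, 0.0926] [0.5963, -0.0256]
side [333.1, 225.0] 80 [0.5432, -0.2245, 0.0976] [0.5417, -0.2249]
top [291.1, 105.5] 24 [0.693, -0.0155, 0.0927] [0.6937, -0.0158]
top [159.4, 136.5] 56 [0.6027, 0.3655, 0.0926] [0.602, 0.3651]
top [291.8, 139.4] 21 [0.5909, -0.0159, 0.0915] [0.5918, -0.0159]
top [362.2, 154.2] 61 [0.545, -0.2144, 0.1006] [0.5445, -0.2147]
top [411.6, 154.0] 69 [0.5453, -0.356, 0.097] [0.5455, -0.3564]
top [412.9, 187.1] 68 [0.4495, -0.3537, 0.0976] [0.4493, -0.3537]
top [425.2, 233.6] 15 [0.3187, -0.3827, 0.0852] [0.3196, -0.384]
t 55.82 pos [0.5971 0.0943 0.147 ] yaw(tool y) 3.28 tilt 0.02 F [-0.4  0.5  0.1] w 0.0598 | tool shift cm [27.19  2.15  2.71]
```

View pics/f.png

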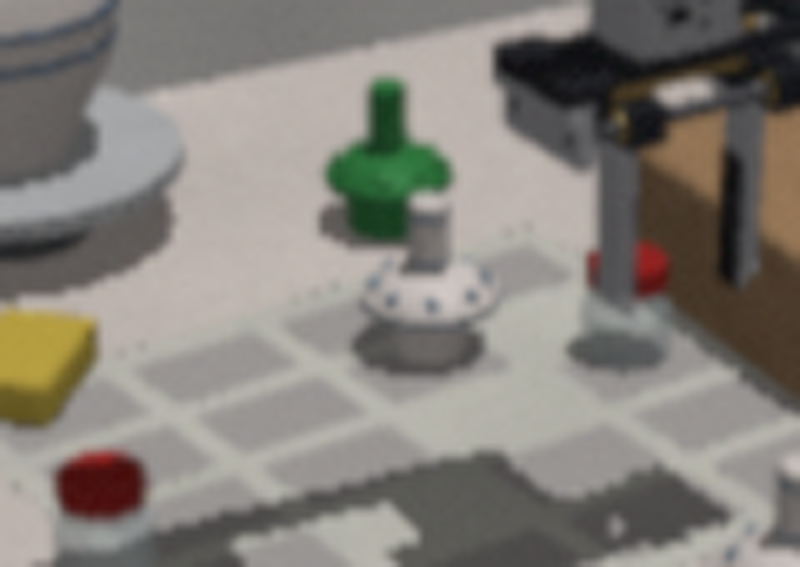

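The last white lid stands upright at crop pixel (430,280). The green one behind it at (390,160) is not meant.

Emit:
apply_moves --pt "0 0 0 3.87 0.29 0 6" --pt "0 0 0 3.87 0.29 0 6" --pt "0 0 0 3.87 0.29 0 6" --pt "0 0 0 3.87 0.29 0 6" --pt "0 0 0 3.87 0.29 0 6" --pt "0 0 0 3.87 0.29 0 6" --pt "0 0 0 3.87 0.29 0 6" --pt "0 0 0 0 0 2 6"

```text
clock: 56.48
ee_pos: [0.6031, 0.3763, 0.132]
tcp_rot: [2.146, 2.293, 0.019]
contact_force: [1.1, -1.0, 0.8]
grip_width: 0.0597
grip_force: 0.0
```

Emit:
apply_moves --pt "0 0 0 0 0 1 6" --pt "0 0 0 0 0 0 6" --pt "0 0 0 0 0 0 6" --pt "0 0 0 0 0 0 6"

```text
clock: 56.82
ee_pos: [0.6024, 0.3646, 0.1174]
tcp_rot: [2.158, 2.283, -0.0]
contact_force: [-0.5, 0.5, 0.3]
grip_width: 0.06
grip_force: 0.0
```

```bash
python3 d.py .602 .3653 .06
```

```text
t 56.82 pos [0.6024 0.3646 0.1174] yaw(tool y) 3.2 tilt 0.02 F [-0.5  0.5  0.3] w 0.06 | tool shift cm [ 0.07 -0.03  5.74]
```

Emit:
apply_moves --pt "0 0 0 0 0 2 6" --pt "0 0 0 0 0 2 6" --pt "0 0 0 0 0 1.7 6" --pt "0 0 0 0 0 0 6" --pt "0 0 0 0 0 0 6"

```text
clock: 57.23
ee_pos: [0.6022, 0.3642, 0.06]
tcp_rot: [-2.159, -2.282, 0.002]
contact_force: [0.2, 1.0, 1.3]
grip_width: 0.0601
grip_force: 0.0
```

Emit:
apply_moves --pt "0 0 0 0 0 0 0" --pt "0 0 0 0 0 0 0" --pt "0 0 0 0 0 0 0" --pt "0 0 0 0 0 0 0" --pt "0 0 0 0 0 0 0" --pt "0 0 0 0 0 0 0" --pt "0 0 0 0 0 0 0" --pt "0 0 0 0 0 0 0"

```text
clock: 57.9
ee_pos: [0.6026, 0.3656, 0.0606]
tcp_rot: [2.157, 2.283, 0.001]
contact_force: [0.2, -0.5, 1.9]
grip_width: 0.0233
grip_force: 30.0
```

```bash
python3 d.py .502 .003 .14
```

```text
t 57.9 pos [0.6026 0.3656 0.0606] yaw(tool y) 3.26 tilt 0.06 F [ 0.2 -0.5  1.9] w 0.0233 | tool shift cm [-35.63 -12.1   -7.96]
```

Emit:
apply_moves --pt "0 0 0 0 0 -4 0" --pt "0 0 0 0 0 -4 0" --pt "0 0 0 -3.57 -1.21 0 0" --pt "0 0 0 -3.57 -1.21 0 0" --pt "0 0 0 -3.57 -1.21 0 0" --pt "0 0 0 -3.57 -1.21 0 0" --pt "0 0 0 -3.57 -1.21 0 0" --pt "0 0 0 -3.57 -1.21 0 0"

```text
clock: 58.57
ee_pos: [0.54, 0.1459, 0.139]
tcp_rot: [-2.156, -2.283, 0.003]
contact_force: [-0.1, -1.1, -2.4]
grip_width: 0.0235
grip_force: 30.0
```

Emit:
apply_moves --pt "0 0 0 -3.57 -1.21 0 0" --pt "0 0 0 -3.57 -1.21 0 0" --pt "0 0 0 -3.57 -1.21 0 0" --pt "0 0 0 -3.57 -1.21 0 0" --pt "0 0 0 0 0 2 0" --pt "0 0 0 0 0 2 0" --pt "0 0 0 0 0 0 0" --pt "0 0 0 0 0 0 0"

```text
clock: 59.23
ee_pos: [0.4995, 0.0024, 0.0985]
tcp_rot: [-2.155, -2.28, 0.004]
contact_force: [1.1, 0.0, -4.1]
grip_width: 0.0232
grip_force: 30.0
```

Emit:
apply_moves --pt "0 0 0 0 0 0 0" --pt "0 0 0 0 0 0 0"

```text
clock: 59.4
ee_pos: [0.5027, 0.0025, 0.1013]
tcp_rot: [2.155, 2.284, 0.002]
contact_force: [0.2, -1.2, -3.1]
grip_width: 0.0236
grip_force: 30.0
```

```bash
python3 d.py .502 .0025 .07
```

```text
t 59.4 pos [0.5027 0.0025 0.1013] yaw(tool y) 3.32 tilt 0.11 F [ 0.2 -1.2 -3.1] w 0.0236 | tool shift cm [ 0.01 -0.08  3.13]
```

Emit:
apply_moves --pt "0 0 0 0 0 1 0" --pt "0 0 0 0 0 0.8 0" --pt "0 0 0 0 0 0.8 0" --pt "0 0 0 0 0 0.4 0" --pt "0 0 0 0 0 0 0" --pt "0 0 0 0 0 0 0"

```text
clock: 59.9
ee_pos: [0.5012, 0.0022, 0.0695]
tcp_rot: [-2.156, -2.283, 0.001]
contact_force: [0.3, 0.0, -2.9]
grip_width: 0.0236
grip_force: 30.0
```

Emit:
apply_moves --pt "0 0 0 0 -0.6 0 0" --pt "0 0 0 0 -0.6 0 0" --pt "0 0 0 0 -0.6 0 0" --pt "0 0 0 0 0 0 0" --pt "0 0 0 0 0 0 0"

```text
clock: 60.32
ee_pos: [0.4833, 0.0011, 0.0703]
tcp_rot: [2.158, 2.283, 0.0]
contact_force: [0.8, 0.4, -2.7]
grip_width: 0.0237
grip_force: 30.0
```

Emit:
apply_moves --pt "0 0 0 0 -0.6 0 0" --pt "0 0 0 0 0 0 0" --pt "0 0 0 0 0 0 0"

```text
clock: 60.57
ee_pos: [0.4774, 0.0008, 0.0702]
tcp_rot: [-2.157, -2.284, 0.0]
contact_force: [0.3, 0.6, -2.5]
grip_width: 0.0238
grip_force: 30.0
```

Emit:
apply_moves --pt "0 0 0 0 -0.6 0 0" --pt "0 0 0 0 0 0 0" --pt "0 0 0 0 0 0 0"

```text
clock: 60.82
ee_pos: [0.4713, 0.0004, 0.07]
tcp_rot: [-2.157, -2.283, 0.0]
contact_force: [0.8, -0.2, -3.0]
grip_width: 0.0233
grip_force: 30.0
```

Emit:
apply_moves --pt "0 0 0 0 -0.7 0 0" --pt "0 0 0 0 -0.7 0 0" --pt "0 0 0 0 -0.7 0 0" --pt "0 0 0 0 -0.7 0 0" --pt "0 0 0 0 0 0 0" --pt "0 0 0 0 0 0 0"

```text
clock: 61.32
ee_pos: [0.4433, -0.0012, 0.0701]
tcp_rot: [2.158, 2.283, 0.0]
contact_force: [0.0, -0.5, -2.5]
grip_width: 0.0235
grip_force: 30.0
```

Emit:
apply_moves --pt "0 0 0 0 -0.7 0 0" --pt "0 0 0 0 -0.7 0 0" --pt "0 0 0 0 0 0 0" --pt "0 0 0 0 0 0 0"

```text
clock: 61.65
ee_pos: [0.4293, -0.0019, 0.07]
tcp_rot: [-2.157, -2.283, 0.0]
contact_force: [0.2, -0.2, -2.7]
grip_width: 0.0235
grip_force: 30.0
```

Emit:
apply_moves --pt "0 0 0 0 -0.6 0 0" --pt "0 0 0 0 0 0 0" --pt "0 0 0 0 0 0 0"

```text
clock: 61.9
ee_pos: [0.4235, -0.0023, 0.0701]
tcp_rot: [-2.157, -2.283, 0.0]
contact_force: [-0.9, 0.2, -2.9]
grip_width: 0.0234
grip_force: 30.0
```

Emit:
apply_moves --pt "0 0 0 0 -0.6 0 0" --pt "0 0 0 0 0 0 0" --pt "0 0 0 0 0 0 0"

```text
clock: 62.15
ee_pos: [0.4174, -0.0026, 0.07]
tcp_rot: [-2.157, -2.283, 0.0]
contact_force: [0.3, 1.5, -3.0]
grip_width: 0.0231
grip_force: 30.0
```

Emit:
apply_moves --pt "0 0 0 0 -0.7 0 0" --pt "0 0 0 0 -0.7 0 0" --pt "0 0 0 0 -0.7 0 0" --pt "0 0 0 0 -0.7 0 0" --pt "0 0 0 0 0 0 0" --pt "0 0 0 0 0 0 0"

```text
clock: 62.65
ee_pos: [0.3894, -0.0042, 0.0701]
tcp_rot: [2.158, 2.283, 0.0]
contact_force: [0.6, -0.4, -2.3]
grip_width: 0.0235
grip_force: 30.0
```

Emit:
apply_moves --pt "0 0 0 0 0 -4 0" --pt "0 0 0 0 0 -4 0" --pt "0 0 0 0 0 0 0" --pt "0 0 0 0 0 0 0" --pt "0 0 0 0 0 0 0"

```text
clock: 63.07
ee_pos: [0.3895, -0.0042, 0.1497]
tcp_rot: [-2.157, -2.283, 0.0]
contact_force: [-0.3, 0.5, -3.4]
grip_width: 0.0234
grip_force: 30.0
```

```bash
python3 d.py .448 -.2155 .15
```

```text
t 63.07 pos [ 0.3895 -0.0042  0.1497] yaw(tool y) 3.26 tilt 0.03 F [-0.3  0.5 -3.4] w 0.0234 | tool shift cm [-21.43   4.63  -0.04]
```

Lid F passed both gaps, so it goes in the carton's near slot.

Emit:
apply_moves --pt "0 0 0 -3.57 0.77 0 0" --pt "0 0 0 -3.57 0.77 0 0" --pt "0 0 0 -3.57 0.77 0 0" --pt "0 0 0 -3.57 0.77 0 0" --pt "0 0 0 -3.57 0.77 0 0" --pt "0 0 0 -3.57 0.77 0 0" --pt "0 0 0 0 0 0 0" --pt "0 0 0 0 0 2 0"

```text
clock: 63.73
ee_pos: [0.4501, -0.2188, 0.1311]
tcp_rot: [2.158, 2.277, 0.001]
contact_force: [0.7, -0.9, -1.8]
grip_width: 0.0233
grip_force: 30.0
```

Emit:
apply_moves --pt "0 0 0 0 0 2 0" --pt "0 0 0 0 0 1.5 0" --pt "0 0 0 0 0 0.8 0" --pt "0 0 0 0 0 0 0" --pt "0 0 0 0 0 0 0" --pt "0 0 0 0 0 0 0"

```text
clock: 64.23
ee_pos: [0.4486, -0.2156, 0.0875]
tcp_rot: [2.157, 2.283, 0.0]
contact_force: [-0.6, 0.1, -2.0]
grip_width: 0.0235
grip_force: 30.0
```

```bash
python3 d.py .448 -.2155 .0686
```

```text
t 64.23 pos [ 0.4486 -0.2156  0.0875] yaw(tool y) 3.27 tilt 0.04 F [-0.6  0.1 -2. ] w 0.0235 | tool shift cm [ 0.01 -0.06  1.89]
```

Emit:
apply_moves --pt "0 0 0 0 0 0.8 0" --pt "0 0 0 0 0 0.5 0" --pt "0 0 0 0 0 0.3 0" --pt "0 0 0 0 0 0.2 0" --pt "0 0 0 0 0 0.15 0" --pt "0 0 0 0 0 0 0" --pt "0 0 0 0 0 0 0"

```text
clock: 64.82
ee_pos: [0.4481, -0.2156, 0.0687]
tcp_rot: [-2.157, -2.284, 0.001]
contact_force: [-4.6, 1.6, 5.8]
grip_width: 0.0234
grip_force: 30.0
```

Emit:
apply_moves --pt "0 0 0 0 0 0 6" --pt "0 0 0 0 0 0 6" --pt "0 0 0 0 0 0 6" --pt "0 0 0 0 0 0 6" --pt "0 0 0 0 0 0 6" --pt "0 0 0 0 0 -4 6" --pt "0 0 0 0 0 -4 6" --pt "0 0 0 0 0 -2 6"

```text
clock: 65.48
ee_pos: [0.4501, -0.2168, 0.1717]
tcp_rot: [2.153, 2.28, 0.001]
contact_force: [1.4, -0.3, -0.7]
grip_width: 0.0599
grip_force: 0.0
```

Emit:
apply_moves --pt "0 0 0 4 0 0 6" --pt "0 0 0 4 0 0 6" --pt "0 0 0 4 0 0 6" --pt "0 0 0 4 0 0 6" --pt "0 0 0 4 0 0 6" --pt "0 0 0 4 0 0 6" --pt "0 0 0 4 0 0 6" --pt "0 0 0 4 0 0 6"

```text
clock: 66.15
ee_pos: [0.4296, 0.1058, 0.1678]
tcp_rot: [2.157, 2.283, 0.001]
contact_force: [0.7, 0.1, 0.1]
grip_width: 0.0603
grip_force: 0.0
```

Emit:
apply_moves --pt "0 0 0 4 0 0 6" --pt "0 0 0 4 0 0 6" --pt "0 0 0 4 0 0 6" --pt "0 0 0 4 0 0 6" --pt "0 0 0 0 0 0 6" --pt "0 0 0 0 0 0 6" --pt "0 0 0 0 0 0 6"

```text
clock: 66.73
ee_pos: [0.4206, 0.2633, 0.1673]
tcp_rot: [2.156, 2.284, -0.002]
contact_force: [0.6, 0.4, -0.2]
grip_width: 0.0599
grip_force: 0.0
```

```bash
sed -i 's/\.105)/.125)/' m.py; python3 look.py 0 0 0
python3 - <<'E'
from h import *
c=dict(np.load('/tmp/top.npz'))
cv2.imwrite('pics/end.png',cv2.resize(c['color'][80:230,260:440],(720,600),interpolation=cv2.INTER_CUBIC))
E
```

```text
side [161.4, 168.8] 20 [0.2336, 0.3464, 0.0945] [0.2309, 0.3431]
side [335.9, 180.4] 82 [0.6983, -0.0242, 0.1024] [0.6968, -0.0251]
side [309.8, 188.0] 78 [0.5957, -0.0266, 0.1026] [0.5953, -0.0265]
side [333.1, 224.8] 81 [0.5428, -0.2244, 0.0972] [0.5429, -0.2235]
side [302.9, 234.1] 87 [0.4439, -0.2217, 0.098] [0.4434, -0.2224]
top [291.7, 102.3] 77 [0.6977, -0.017, 0.1101] [0.697, -0.0163]
top [292.7, 136.0] 75 [0.5963, -0.0181, 0.1104] [0.5964, -0.0172]
top [362.4, 154.1] 70 [0.5449, -0.2158, 0.1012] [0.5447, -0.2152]
top [411.5, 154.0] 72 [0.5457, -0.3556, 0.0964] [0.5456, -0.3563]
top [412.7, 187.1] 69 [0.4496, -0.354, 0.0966] [0.4497, -0.3536]
top [363.1, 188.3] 67 [0.4464, -0.2127, 0.1009] [0.4461, -0.2129]
top [426.1, 235.1] 19 [0.3157, -0.3845, 0.0845] [0.3154, -0.3865]
t 66.83 pos [0.421  0.2624 0.1674] yaw(tool y) 3.15 tilt 0.04 F [-0.2 -0.6 -0.5] w 0.0596 | tool shift cm [-23.88 -43.48  16.78]
```

View pics/end.png

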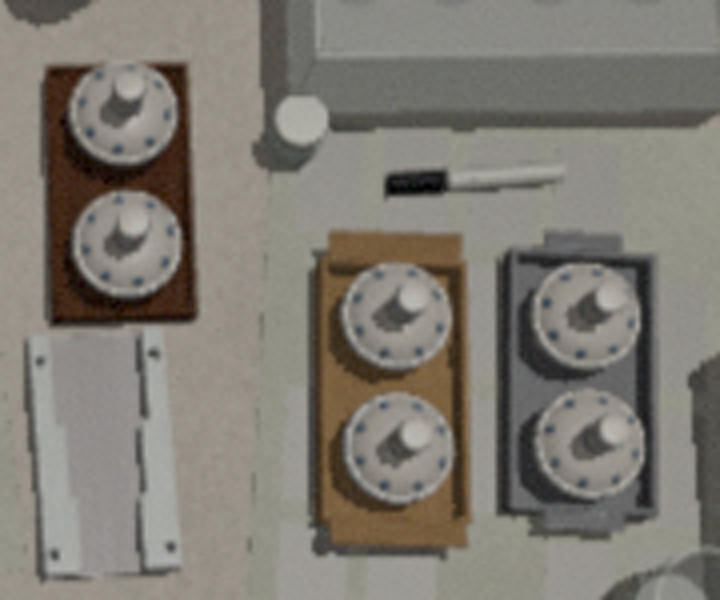

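All six lids stand upright in their trays: board (125,115) and (127,243), carton (397,315) and (399,447), tub (586,315) and (590,442). Heights agree with the tray floors, so I'm handing in.

```bash
python3 -c "
from plant import *
print(sign_off())"
```

```text
the job is handed in; nothing more can be done
None
```

I gauged all six lids, placed two each on the board, in the tub and in the carton, and handed the job in at about 67 s; the final picture showed all six upright in their trays, but hand-in returned no verdict.

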